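Sort the pottery tools and slide their trays under the riser

TASK

Tidy the pottery bench: lay every loop trimming tool in the blue tray and every clay paddle in the red tray, lying low enough to pass under the shelf. Then slide each tray by its handle, kept level on the table, under the wooden riser into the bay below the tag of its own colour, fully home against the back stop. Leave the mugs, jars, bowl and glaze pot where they are.

Things in the scene. Friction and masses are not known exactly. Their poses are not given: they have to be found in the camera images.
- loop0: Double-ended loop trimming tool (may be absent): dark brown wooden square handle 70 long x 16 wide x 16 high in the middle, brass collars, a flat steel wire loop (20 to 26 wide) at each end; 129 mm overall, 50 g. Origin: middle of the handle, on its underside as first laid down; x runs along the tool. Grip the handle across y.
- paddle0: Small clay paddle (may be absent) of pale wood, 50 g, 125 mm long: handle 16 wide x 14 high from x = -60 to +5 mm, flat blade 36 wide x 10 high from x = +5 to +65 mm. Origin: on the underside, 5 mm into the handle from the blade's start; x points along the tool to the blade's end. Grip the handle across y, for example at x = -10 mm.
- loop1: Double-ended loop trimming tool (may be absent): dark brown wooden square handle 70 long x 16 wide x 16 high in the middle, brass collars, a flat steel wire loop (20 to 26 wide) at each end; 129 mm overall, 50 g. Origin: middle of the handle, on its underside as first laid down; x runs along the tool. Grip the handle across y.
- paddle1: Small clay paddle (may be absent) of pale wood, 50 g, 125 mm long: handle 16 wide x 14 high from x = -60 to +5 mm, flat blade 36 wide x 10 high from x = +5 to +65 mm. Origin: on the underside, 5 mm into the handle from the blade's start; x points along the tool to the blade's end. Grip the handle across y, for example at x = -10 mm.
- loop2: Double-ended loop trimming tool (may be absent): dark brown wooden square handle 70 long x 16 wide x 16 high in the middle, brass collars, a flat steel wire loop (20 to 26 wide) at each end; 129 mm overall, 50 g. Origin: middle of the handle, on its underside as first laid down; x runs along the tool. Grip the handle across y.
- paddle2: Small clay paddle (may be absent) of pale wood, 50 g, 125 mm long: handle 16 wide x 14 high from x = -60 to +5 mm, flat blade 36 wide x 10 high from x = +5 to +65 mm. Origin: on the underside, 5 mm into the handle from the blade's start; x points along the tool to the blade's end. Grip the handle across y, for example at x = -10 mm.
- tray_blue: Loose blue open tray for loop tools, 0.3 to 0.65 kg; slides on the table. Origin: on the table under the grip of its pale wooden handle; x from handle to tray, z up. Handle: upright fin along x, 14 wide, x = -15 to +45 mm, 10 to 50 mm high; grip it from above across y. The box spans x = 45 to 195, y = -70 to 70 mm, 42 high, walls and floor 6 mm.
- tag_blue: Fixed blue tag, 40 x 60 x 6 mm, on top of the riser over the middle of the blue tray's bay. Origin: centre of its underside, 76 mm above the table, 50 mm behind the riser's front edge; x points into the bay like the riser's x, y across. The blue tray is fully home with its origin at x = -92 mm, y = 0 in the tag's frame, axes along the tag's.
- tray_red: Loose red open tray for paddles, 0.3 to 0.65 kg; slides on the table. Origin: on the table under the grip of its pale wooden handle; x from handle to tray, z up. Handle: upright fin along x, 14 wide, x = -15 to +45 mm, 10 to 50 mm high; grip it from above across y. The box spans x = 45 to 195, y = -70 to 70 mm, 42 high, walls and floor 6 mm.
- tag_red: Fixed red tag, 40 x 60 x 6 mm, on top of the riser over the middle of the red tray's bay. Origin: centre of its underside, 76 mm above the table, 50 mm behind the riser's front edge; x points into the bay like the riser's x, y across. The red tray is fully home with its origin at x = -92 mm, y = 0 in the tag's frame, axes along the tag's.
- riser: Fixed low wooden riser, 168 deep x 346 wide x 76 high. Origin: on the table under the middle of its front edge; x points into it, away from the robot. Under its 14 mm top: two bays side by side, centres at y = +83 and -83 mm, each 152 wide, 62 high, open only at the front (x = 0), back stop at x = 153 mm. A grey mug (70 mm high) is fixed on the rear of its top, in the middle.
- mug_d: Grey clay mug 82 mm wide, 90 high, at the left, by the banding wheel; a bystander, to be left alone. Origin: centre of its underside.
- jar_a: Amber jar 60 mm wide, 75 high, orange cap, left of the riser; a bystander, to be left alone. Origin: centre of its underside.
- jar_b: White jar 64 mm wide, 85 high, blue cap, right of the riser; a bystander, to be left alone. Origin: centre of its underside.
- bowl: White bowl 120 mm wide, 55 high, at the right, by a can of brushes; a bystander, to be left alone. Origin: centre of its underside.
- glaze_pot: Grey plastic glaze pot 72 mm wide, 90 high, at the right; a bystander, to be left alone. Origin: centre of its underside.
Mind the look-alikes: they are no part of the job. What is shaped like the loop2 but purple is not meant.

How it is judged:
By the outcome, as a careful person would: the job done as asked, in the order asked, and still so for the second after the job is handed in, with the robot touching nothing.
Of loop0, loop1, loop2, paddle0, paddle1, paddle2 only 4 to 6 are there at a start; the rules pass over those that are not, and their reading is None.
At some moment in a run one of loop0, loop1, loop2, paddle0, paddle1, paddle2 may be knocked a few centimetres aside while the robot is not near it.
Once in a run the grip may slacken for a moment while it holds something.
It also fails if it takes over 210 s, if anything falls off the work surface, if the arm or the gripper's body presses on something with over 40 N, if the wrist force passes 120 N, or if a joint passes its speed limit or range.

ROBOT

A 6-joint arm with a two-finger parallel gripper is mounted at the origin on the work surface. World frame = base frame: x ahead of the robot, y to its left, z up, the work surface at z = 0. Lengths are in m, angles in degrees, forces in N, time in s.
With the tool pointing down it reaches from about 0.375 to 0.9 m from the base axis. Payload 3.1 kg.
Tool frame: the origin (TCP) lies on the centre line of the jaws, within the pads' length; the fingertips stand 25 mm ahead of it and the grasp point (between the pads) lies 6 mm ahead of it; z points along the fingers, y is the line along which they close (so a half turn about z gives the same grasp; the last joint's range is limited). The gripper opens to 87 mm and grips with 3 to 60 N. Pads are 19 mm wide; open, the fingers measure 117 mm over their backs; the gripper's body (75 mm by 190 mm) begins 51 mm behind the grasp point.
Start: joints at [60.762, 30.224, 82.088, -0, 67.689, -10.227], TCP at [0.204, 0.591, 0.248] pointing down, gripper open.
Joint ranges: [-176.69, 176.69], [-43.24, 126.21], [12.49, 139.97], [-82, 262], [0, 151.66], [-163.58, 163.58]. Speed limits (degrees/s): [159.86, 159.86, 180, 180, 180, 180].

INTERFACE

Orientations are given as a 3x3 rotation matrix whose columns are the frame's x, y, z axes.
In Python, from rig import read_state, capture, camera_params, hand_in gives the robot as it stands.
- The arm moves only by the tool apply_moves, never from a script. Its argument "rows" is a list of rows, each an object of numbers: "x", "y", "z": the shift along the tool's x, y, z in mm; "rx", "ry", "rz": the turn, a rotation vector about the tool's x, y, z in units of 6 degrees (1.0 is 6 degrees); "claw": the closure in counts, from 0 (fully open) to 255 (shut). A call has 1 to 10 rows; each row is the pose to reach, as a shift and turn from the pose commanded when the call began, along the tool's axes at that moment; what a row does not reach only later rows make up. A row lasts 1/8 s, in which the tool goes at most 62.5 mm and 10.7 degrees, less where a joint would pass 70% of its speed; a pose out of reach is approached as far as the arm can. A call with a gripper value outside its range is refused whole. The fingers move at their own pace and stop on an object; the grip force is fixed at half the most. Time passes only in rows, so rows that repeat a pose let the fingers close. It gives the time, the measured TCP pose, the force, the opening and the grip force at its end, in the units of the state.
- read_state(): the state, without advancing time (a new reading comes with each control period).
- capture(name): name is "scene" or "top"; returns (picture, depth): 420x560x3 uint8, red, green, blue; 420x560 float32, m along the optical axis (not along the pixel's ray), 0 where there is no reading.
- camera_params(name): a dict with "fx", "fy", "cx", "cy" (pixels), "xyz" and "orientation" of the camera in the world. Camera axes: x right, y up, looking along -z (the intrinsics and any distortion apply to the point x, -y, -z); pixel columns grow to the right and rows downward; lengths in m; the calibration is good to about 2 mm. A picture is of the moment at which its call begins. camera_params takes no time and is no camera call.
- hand_in(): hands the job in; it is judged then, once.
The state is a dict: "time_s": time; "joint_positions": joint angles; "qvel": joint speeds; "tau": joint torques, N m; "position": TCP position; "tcp_rot": TCP orientation; "force": force on the tool from outside, world axes, zero at the start; "moment": the same for the moment, N m; "opening": opening from 0.0 (shut) to 1.0 (fully open); "grasp_force": force on a finger pad.
Only numpy, scipy, OpenCV 4.12 (cv2) and the standard library are available. Lean on these libraries where they do the work, as an engineer would, in place of code of your own. Each camera call takes 0.05 s, during which the arm holds its last target. There are 200 camera calls.

## Working session

There is one attempt and no reset: what is moved stays moved. The work goes in short steps, Python scripts to look and compute and a tool call to move; the robot and the scene stay as the last step left them, time stands still between calls to the robot, and variables do not carry over. Pictures are saved under pics/ and viewed, at most 14 in all, crops included, and the job is handed in when it is done.

Besides the shell and the picture viewer there is one more tool, called after "Call:" in YAML: its name, and indented under it one key for each argument. apply_moves: Moves the arm, as the interface text tells. Its arguments: {"type":"object","properties":{"rows":{"type":"array"}},"required":["rows"]}

```bash
ls; mkdir -p pics; cat > h.py <<'E'
import numpy as np, cv2
from rig import read_state, capture, camera_params, hand_in
def grab(n,name):
    im,d=capture(n); cv2.imwrite(f'pics/{name}.png',im[:,:,::-1]); np.savez(f'pics/{name}.npz',im=im,d=d); return im,d
def pts(n,d):
    p=camera_params(n); v,u=np.mgrid[:d.shape[0],:d.shape[1]]
    c=np.stack([(u-p['cx'])/p['fx']*d,-(v-p['cy'])/p['fy']*d,-d],-1)
    return c@np.array(p['orientation']).T+np.array(p['xyz'])
def ray(n,u,v,z):
    p=camera_params(n); r=np.array(p['orientation'])@np.array([(u-p['cx'])/p['fx'],-(v-p['cy'])/p['fy'],-1])
    o=np.array(p['xyz']); return o+r*(z-o[2])/r[2]
E
python3 - <<'E'
from h import *
for n in('top','scene'):
    grab(n,n+'0'); print(camera_params(n))
s=read_state(); print(s)
E
```

```text
pics
{'fx': 396.8067777027337, 'fy': 396.8067777027337, 'cx': 277.13231165234066, 'cy': 213.59754465015806, 'xyz': array([ 0.41960545, -0.01386669,  1.21218882]), 'orientation': array([[-0.00248037,  0.98728375, -0.15894857],
       [-0.99997693, -0.00345381, -0.0058483 ],
       [-0.00632291,  0.1589304 ,  0.98726954]])}
{'fx': 527.3684685878166, 'fy': 527.3684685878166, 'cx': 276.91418442131624, 'cy': 218.58178246916984, 'xyz': array([1.24012634, 0.58112095, 1.53194605]), 'orientation': array([[-0.65850763, -0.6471582 ,  0.38412754],
       [ 0.75251698, -0.55993905,  0.34667919],
       [-0.00926827,  0.51735338,  0.85572167]])}
{'time_s': 0.1, 'joint_positions': array([ 6.07617916e+01,  3.02717889e+01,  8.21513211e+01, -1.80509853e-03,
        6.76914076e+01, -1.02281545e+01]), 'qvel': array([ 0.02385362, -0.16646192, -0.18800867, -0.03924948, -0.03069632,
        0.03653246]), 'tau': array([-2.92725844e-07, -4.40987778e+01, -1.77150947e+01,  6.35244814e-02,
        5.33951260e-02, -4.20489414e-05]), 'position': array([0.20325405, 0.59034809, 0.24667667]), 'tcp_rot': array([[-9.45465182e-01,  3.25721792e-01, -9.50818315e-04],
       [ 3.25723017e-01,  9.45463603e-01, -1.75830133e-03],
       [ 3.26247050e-04, -1.97211609e-03, -9.99998002e-01]]), 'force': array([-0.12306025,  0.19468322, -0.42486475]), 'moment': array([-0.06185454,  0.00540899,  0.0324311 ]), 'grasp_force': 0.0, 'opening': 0.9980112186573591}
```

View pics/top0.png

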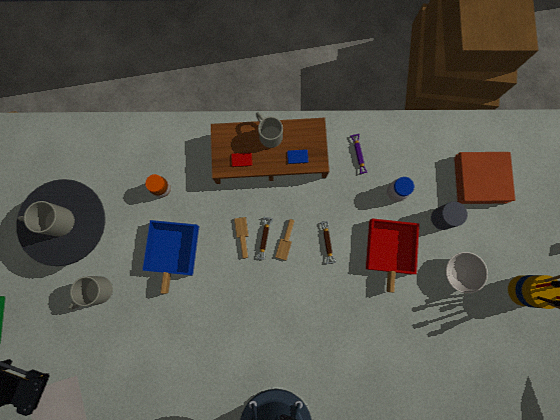

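View pics/scene0.png

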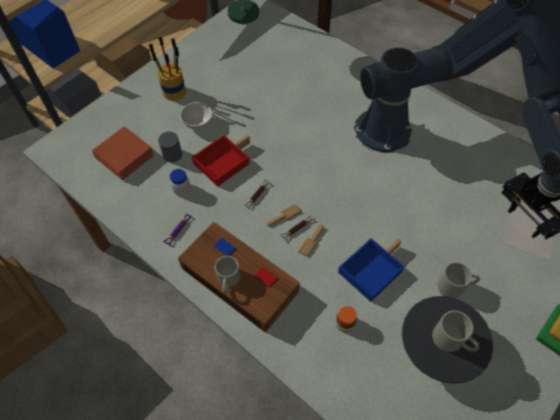

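The top view shows two paddles (240,237), (285,240) and two loops (264,240), (326,242). The blue tray is at (171,248) and the red tray at (393,246). On the riser the red tag is at left (241,160) and the blue tag at right (297,157). The purple decoy is at (357,153). The scene view agrees.

```bash
cat > m.py <<'E'
from h import *
def comps(mask,amin):
    n,l,st,c=cv2.connectedComponentsWithStats(mask.astype(np.uint8),connectivity=8)
    return [(l==i,c[i]) for i in range(1,n) if st[i,4]>=amin]
def rect(mask,z,cam='top'):
    v,u=np.nonzero(mask); P=np.array([ray(cam,a,b,z)[:2] for a,b in zip(u,v)])*1000
    (c,wh,a)=cv2.minAreaRect(P.astype(np.float32)); 
    if wh[0]<wh[1]: wh=wh[::-1]; a+=90
    a=(a+90)%180-90
    return np.round(np.r_[c,wh,a,P.mean(0)],1),P
def analyse(im,d):
    W=pts('top',d); hsv=cv2.cvtColor(im,cv2.COLOR_RGB2HSV).astype(int); H,S,V=[hsv[...,i] for i in range(3)]
    print('table z',np.median(W[250:300,200:380,2])*1000)
    for nm,m,z in [('blue',(H>105)&(H<128)&(S>150)&(V>40),.042),('red',((H<6)|(H>174))&(S>170)&(V>60),.042)]:
        for mm,c in comps(m,120): print(nm,c.round(1),mm.sum(),'zmed',round(np.median(W[mm][:,2])*1000,1),'rect',rect(mm,z if mm.sum()>700 else .082)[0])
    wood=(H>8)&(H<25)&(S>70)
    for mm,c in comps(wood,25):
        if 190<c[1]<310 and 120<c[0]<430: print('wood',c.round(1),mm.sum(),'V',np.median(V[mm]),'S',np.median(S[mm]),'z',round(np.median(W[mm][:,2])*1000,1),'rect',rect(mm,.014)[0])
E
python3 - <<'E'
from m import *
a=np.load('pics/top0.npz'); analyse(a['im'],a['d'])
im=a['im'][110:310,130:430]; cv2.imwrite('pics/crop0.png',cv2.resize(im[:,:,::-1],None,fx=2.66,fy=2.66,interpolation=cv2.INTER_CUBIC))
W=pts('top',a['d'])
for u,v in[(285,256),(285,228),(240,225),(240,250),(264,240),(171,222),(165,285),(391,283),(240,140)]: print(u,v,(W[v,u]*1000).round(1))
E
```

```text
table z -0.2313431900956564
blue [297.4 156.1] 257 zmed 81.6 rect [773.5 -67.2  59.7  39.4 -86.8 773.4 -67.4]
blue [403.6 186. ] 300 zmed 84.2 rect [ 681.8 -375.4   55.7   53.7   89.8  681.6 -375.5]Traceback (most recent call last):
  File "<stdin>", line 2, in <module>
  File "m.py", line 15, in analyse
    for mm,c in comps(m,120): print(nm,c.round(1),mm.sum(),'zmed',round(np.median(W[mm][:,2])*1000,1),'rect',rect(mm,z if mm.sum()>700 else .082)[0])
                                                                                                             ~~~~^^^^^^^^^^^^^^^^^^^^^^^^^^^^^^^^
  File "m.py", line 6, in rect
    v,u=np.nonzero(mask); P=np.array([ray(cam,a,b,z)[:2] for a,b in zip(u,v)])*1000
                                      ~~~^^^^^^^^^^^
  File "h.py", line 10, in ray
    p=camera_params(n); r=np.array(p['orientation'])@np.array([(u-p['cx'])/p['fx'],-(v-p['cy'])/p['fy'],-1])
ValueError: time passes only in moves, steps and waits
```

```bash
sed -i 's/^def grab/_cp=camera_params; _c={n:_cp(n) for n in ("top","scene")}\ndef camera_params(n): return _c[n]\ndef grab/' h.py
cat > run0.py <<'E'
from m import *
a=np.load('pics/top0.npz'); analyse(a['im'],a['d'])
im=a['im'][110:310,130:430]; cv2.imwrite('pics/crop0.png',cv2.resize(im[:,:,::-1],None,fx=2.66,fy=2.66,interpolation=cv2.INTER_CUBIC))
W=pts('top',a['d'])
for u,v in[(285,256),(285,228),(240,225),(240,250),(264,240),(171,222),(165,285),(391,283),(240,140)]: print(u,v,(W[v,u]*1000).round(1))
E
python3 run0.py
```

```text
table z -0.2313431900956564
blue [297.4 156.1] 257 zmed 81.6 rect [773.5 -67.2  59.7  39.4 -86.8 773.4 -67.4]
blue [403.6 186. ] 300 zmed 84.2 rect [ 681.8 -375.4   55.7   53.7   89.8  681.6 -375.5]
blue [170.5 247.3] 2509 zmed 6.8 rect [509.1 307.7 149.6 147.3  -5.6 508.5 307.9]
red [241.4 159.1] 261 zmed 81.6 rect [764.   99.1  59.2  39.8 -89.5 764.8  98. ]
red [392.  246.4] 2275 zmed 6.3 rect [ 510.9 -348.   151.5  142.4   -6.4  509.3 -344.7]
wood [241.8 233.8] 364 V 122.0 S 149.0 z 10.8 rect [539.9  99.1 124.9  37.4   8.6 551.  100.8]
wood [285.  242.4] 361 V 123.0 S 149.0 z 10.4 rect [535.7 -33.6 125.5  36.4 -16.1 524.3 -30.3]
wood [264.1 237.4] 105 V 51.0 S 198.0 z 15.0 rect [539.3  33.3  84.4  15.5 -10.1 539.5  32.8]
wood [327.5 241.7] 103 V 50.0 S 201.0 z 14.8 rect [ 526.5 -158.1   83.2   16.4    7.6  526.2 -158.8]
wood [390.8 281.2] 167 V 99.0 S 149.0 z 47.5 rect [ 407.4 -344.6   61.8   23.8   -2.8  407.9 -343.9]
wood [165.1 282.9] 170 V 120.0 S 148.5 z 47.1 rect [405.1 326.9  62.3  24.7  -5.8 404.6 327.5]
285 256 [483.5 -30.1  10.6]
285 228 [569.9 -30.8  -1. ]
240 225 [578.  106.7  11.8]
240 250 [502.8 107.1  -2.5]
264 240 [531.8  33.2  12.8]
171 222 [583.9 309.9  40.9]
165 285 [398.9 318.4  46.4]
391 283 [ 403.1 -334.2   50.9]
240 140 [826.9 103.7  73.3]
```

```bash
cat > m2.py <<'E'
from m import *
def trays(im,d):
    W=pts('top',d)*1000; hsv=cv2.cvtColor(im,cv2.COLOR_RGB2HSV).astype(int); H,S,V=[hsv[...,i] for i in range(3)]
    for nm,m in [('blue',(H>105)&(H<128)&(S>150)&(V>40)),('red',((H<6)|(H>174))&(S>170)&(V>60))]:
        big=[q for q,_ in comps(m,700)]
        if not big: print(nm,'no big comp'); continue
        mm=max(big,key=lambda q:q.sum()); r=mm&(abs(W[...,2]-42)<5); R,P=rect(r,.042)
        # handle: wood pixels at z 42..55 near
        h=(H>8)&(H<25)&(S>70)&(abs(W[...,2]-50)<6)
        for q,c in comps(h,20):
            hr,_=rect(q,.05)
            if abs(hr[0]-R[0])<160 and abs(hr[1]-R[1])<110 and hr[2]<70:
                dx=R[:2]-hr[:2]; a=np.degrees(np.arctan2(dx[1],dx[0])); print(nm,'rim',R[:5],'handle',hr[:5],'yaw by centres',a.round(1),'origin from box',(R[:2]-120*np.array([np.cos(np.radians(a)),np.sin(np.radians(a))])).round(1))
E
cat > plan.py <<'E'
import sys,json
from h import *
from scipy.spatial.transform import Rotation as Ro
def plan(*wp):
    "wp: (x,y,z mm, tool-x yaw deg)"
    s=read_state(); R=np.array(s['tcp_rot']); p=np.array(s['position'])*1000
    print('now',p.round(1),'yaw',np.degrees(np.arctan2(R[1,0],R[0,0])).round(2),'open',round(s['opening'],3))
    for x,y,z,a in wp:
        c,t=np.cos(np.radians(a)),np.sin(np.radians(a)); T=np.array([[c,t,0],[t,-c,0],[0,0,-1]])
        D=R.T@(np.array([x,y,z])-p); r=Ro.from_matrix(R.T@T).as_rotvec(degrees=True)/6
        print(dict(zip(['x','y','z','rx','ry','rz'],np.r_[D.round(1),r.round(2)].tolist())),'rows>=',int(max(np.ceil(np.linalg.norm(D)/62.5),np.ceil(np.linalg.norm(r)*6/10.7))))
plan(*json.loads('['+sys.argv[1]+']')) if len(sys.argv)>1 else None
E
python3 -c "
from m2 import *
a=np.load('pics/top0.npz'); trays(a['im'],a['d'])"
python3 plan.py '[539.3,33.3,150,169.9],[539.3,33.3,29,169.9]'
```

```text
blue rim [509.5 310.3 149.3 141.4  -5.6] handle [406.  320.   60.1  15.1  -6.5] yaw by centres -5.4 origin from box [390.  321.5]
red rim [ 511.7 -349.4  149.6  139.6   -6.4] handle [ 407.8 -337.5   60.2   14.8   -6.7] yaw by centres -6.5 origin from box [ 392.5 -335.7]
now [203.3 590.3 246.7] yaw 160.99 open 0.998
{'x': -499.2, 'y': -417.0, 'z': 97.3, 'rx': -0.02, 'ry': -0.0, 'rz': -1.48} rows>= 11
{'x': -499.2, 'y': -416.8, 'z': 218.3, 'rx': -0.02, 'ry': -0.0, 'rz': -1.48} rows>= 11
```

Call:
apply_moves:
  rows:
    - {"x": -250,"y": -208,"z": 30,"rz": -0.8,"claw": 130}
    - {"x": -250,"y": -208,"z": 30,"rz": -0.8,"claw": 130}
    - {"x": -250,"y": -208,"z": 30,"rz": -0.8,"claw": 130}
    - {"x": -250,"y": -208,"z": 30,"rz": -0.8,"claw": 130}
    - {"x": -250,"y": -208,"z": 30,"rz": -0.8,"claw": 130}
    - {"x": -250,"y": -208,"z": 30,"rz": -0.8,"claw": 130}
    - {"x": -499,"y": -417,"z": 97,"rx": -0.02,"rz": -1.48,"claw": 130}
    - {"x": -499,"y": -417,"z": 97,"rx": -0.02,"rz": -1.48,"claw": 130}
    - {"x": -499,"y": -417,"z": 97,"rx": -0.02,"rz": -1.48,"claw": 130}
    - {"x": -499,"y": -417,"z": 97,"rx": -0.02,"rz": -1.48,"claw": 130}

```text
validation failed for argument at $.ro...
```

Call:
apply_moves:
  rows:
    - {"x": 0,"claw": 130}

```text
validation failed for argument at $.ro...
```

```bash
python3 plan.py '[539.3,33.3,150,169.9],[539.3,33.3,29,169.9]'
```

```text
now [203.3 590.3 246.7] yaw 160.99 open 0.998
{'x': -499.2, 'y': -417.0, 'z': 97.3, 'rx': -0.02, 'ry': -0.0, 'rz': -1.48} rows>= 11
{'x': -499.2, 'y': -416.8, 'z': 218.3, 'rx': -0.02, 'ry': -0.0, 'rz': -1.48} rows>= 11
```

Call:
apply_moves:
  rows:
    - {"x": -250,"y": -208,"z": 30,"rx": 0,"ry": 0,"rz": -0.8,"claw": 130}
    - {"x": -250,"y": -208,"z": 30,"rx": 0,"ry": 0,"rz": -0.8,"claw": 130}
    - {"x": -250,"y": -208,"z": 30,"rx": 0,"ry": 0,"rz": -0.8,"claw": 130}
    - {"x": -250,"y": -208,"z": 30,"rx": 0,"ry": 0,"rz": -0.8,"claw": 130}
    - {"x": -250,"y": -208,"z": 30,"rx": 0,"ry": 0,"rz": -0.8,"claw": 130}
    - {"x": -250,"y": -208,"z": 30,"rx": 0,"ry": 0,"rz": -0.8,"claw": 130}
    - {"x": -499,"y": -417,"z": 97,"rx": -0.02,"ry": 0,"rz": -1.48,"claw": 130}
    - {"x": -499,"y": -417,"z": 97,"rx": -0.02,"ry": 0,"rz": -1.48,"claw": 130}
    - {"x": -499,"y": -417,"z": 97,"rx": -0.02,"ry": 0,"rz": -1.48,"claw": 130}
    - {"x": -499,"y": -417,"z": 97,"rx": -0.02,"ry": 0,"rz": -1.48,"claw": 130}

```text
time_s: 1.35
position: [0.4991, 0.1021, 0.1667]
tcp_rot: [[-0.985, 0.175, 0.001], [0.175, 0.985, 0.003], [-0.0, 0.003, -1.0]]
force: [0.5, -0.4, 0.8]
opening: 0.49
grasp_force: 0.0
```

```bash
cat > look.py <<'E'
import sys
from m2 import *
im,d=grab('top',sys.argv[1]); analyse(im,d); trays(im,d)
E
python3 look.py t1 | grep -v '^blue \[\|^red \['; python3 plan.py '[539.3,33.3,100,169.9],[539.3,33.3,29,169.9]'
```

```text
table z 0.8693252448951361
wood [285.  242.4] 361 V 136.0 S 147.0 z 10.5 rect [535.6 -33.8 125.5  36.5 -16.4 524.3 -30.3]
wood [265.3 229.4] 46 V 59.5 S 195.0 z 14.2 rect [563.3  29.3  35.6  15.5  -9.3 564.   29.2]
wood [327.4 241.5] 108 V 56.5 S 197.0 z 14.8 rect [ 526.4 -157.8   83.2   15.5    8.1  526.6 -158.4]
wood [390.8 281.1] 167 V 112.0 S 148.0 z 47.0 rect [ 407.4 -344.6   61.8   23.8   -2.8  408.1 -344. ]
wood [165.1 282.9] 163 V 77.0 S 148.0 z 48.0 rect [405.1 327.2  62.3  23.3  -5.8 404.6 327.5]
blue rim [511.  324.7 149.3 112.8  -5.8] handle [406.  320.   60.1  14.6  -5.4] yaw by centres 2.6 origin from box [391.1 319.3]
red rim [ 511.6 -348.9  149.9  140.6   -6.4] handle [ 407.8 -337.5   60.2   15.1   -6.9] yaw by centres -6.3 origin from box [ 392.3 -335.8]
now [504.3  95.8 165.7] yaw 169.7 open 0.492
{'x': -45.2, 'y': -55.2, 'z': 66.0, 'rx': -0.01, 'ry': 0.06, 'rz': -0.03} rows>= 2
{'x': -44.8, 'y': -55.2, 'z': 137.0, 'rx': -0.01, 'ry': 0.06, 'rz': -0.03} rows>= 3
```

Call:
apply_moves:
  rows:
    - {"x": 0,"y": 0,"z": 0,"rx": 0,"ry": 0,"rz": 0,"claw": 130}
    - {"x": 0,"y": 0,"z": 0,"rx": 0,"ry": 0,"rz": 0,"claw": 130}
    - {"x": 0,"y": 0,"z": 0,"rx": 0,"ry": 0,"rz": 0,"claw": 130}

```text
time_s: 1.78
position: [0.4972, 0.1045, 0.1673]
tcp_rot: [[-0.985, 0.173, 0.0], [0.173, 0.985, 0.002], [0.0, 0.002, -1.0]]
force: [0.3, 0.4, 0.1]
opening: 0.488
grasp_force: 0.0
```

```bash
python3 plan.py '[539.3,33.3,60,169.9],[539.3,33.3,29,169.9]'
```

```text
now [497.2 104.5 167.3] yaw 170.02 open 0.488
{'x': -53.8, 'y': -63.1, 'z': 107.2, 'rx': 0.02, 'ry': -0.0, 'rz': 0.02} rows>= 3
{'x': -53.8, 'y': -63.2, 'z': 138.2, 'rx': 0.02, 'ry': -0.0, 'rz': 0.02} rows>= 3
```

Call:
apply_moves:
  rows:
    - {"x": -53.8,"y": -63,"z": 60,"rx": 0.02,"ry": 0,"rz": 0.02,"claw": 130}
    - {"x": -53.8,"y": -63,"z": 60,"rx": 0.02,"ry": 0,"rz": 0.02,"claw": 130}
    - {"x": -53.8,"y": -63,"z": 60,"rx": 0.02,"ry": 0,"rz": 0.02,"claw": 130}
    - {"x": -53.8,"y": -63,"z": 90,"rx": 0.02,"ry": 0,"rz": 0.02,"claw": 130}
    - {"x": -53.8,"y": -63,"z": 120,"rx": 0.02,"ry": 0,"rz": 0.02,"claw": 130}
    - {"x": -53.8,"y": -63,"z": 138,"rx": 0.02,"ry": 0,"rz": 0.02,"claw": 130}
    - {"x": -53.8,"y": -63,"z": 138,"rx": 0.02,"ry": 0,"rz": 0.02,"claw": 130}
    - {"x": -53.8,"y": -63,"z": 138,"rx": 0.02,"ry": 0,"rz": 0.02,"claw": 255}
    - {"x": -53.8,"y": -63,"z": 138,"rx": 0.02,"ry": 0,"rz": 0.02,"claw": 255}
    - {"x": -53.8,"y": -63,"z": 138,"rx": 0.02,"ry": 0,"rz": 0.02,"claw": 255}

```text
time_s: 3.02
position: [0.5406, 0.0316, 0.0298]
tcp_rot: [[-0.984, 0.178, 0.002], [0.178, 0.984, -0.0], [-0.002, 0.0, -1.0]]
force: [-0.7, -0.4, -0.0]
opening: 0.235
grasp_force: 0.0
```

Call:
apply_moves:
  rows:
    - {"x": 0,"y": 0,"z": 0,"rx": 0,"ry": 0,"rz": 0,"claw": 255}
    - {"x": 0,"y": 0,"z": 0,"rx": 0,"ry": 0,"rz": 0,"claw": 255}
    - {"x": 0,"y": 0,"z": -30,"rx": 0,"ry": 0,"rz": 0,"claw": 255}
    - {"x": 0,"y": 0,"z": -80,"rx": 0,"ry": 0,"rz": 0,"claw": 255}
    - {"x": 0,"y": 0,"z": -80,"rx": 0,"ry": 0,"rz": 0,"claw": 255}
    - {"x": 0,"y": 0,"z": -80,"rx": 0,"ry": 0,"rz": 0,"claw": 255}

```text
time_s: 3.78
position: [0.5396, 0.0317, 0.1086]
tcp_rot: [[-0.984, 0.178, -0.001], [0.178, 0.984, 0.0], [0.001, -0.0, -1.0]]
force: [-0.2, -0.7, -1.2]
opening: 0.181
grasp_force: 30.0
```

```bash
python3 - <<'E'
import numpy as np
def T(o,a,x,y): a=np.radians(a);return np.array(o)+[x*np.cos(a)-y*np.sin(a),x*np.sin(a)+y*np.cos(a)]
print('blue +-27',T((509.5,310.3),-5.5,0,27),T((509.5,310.3),-5.5,0,-27))
print('red B(+27,x+14.5) A(-27,-14.5)',T((511.7,-349.4),-6.5,14.5,27),T((511.7,-349.4),-6.5,-14.5,-27))
E
python3 plan.py '[506.9,283.4,110,174.5],[506.9,283.4,37,174.5]'
```

```text
blue +-27 [512.08783532 337.17569736] [506.91216468 283.42430264]
red B(+27,x+14.5) A(-27,-14.5) [ 529.16327868 -324.2150065 ] [ 494.23672132 -374.5849935 ]
now [539.6  31.7 108.6] yaw 169.75 open 0.181
{'x': 76.9, 'y': 241.9, 'z': -1.4, 'rx': -0.0, 'ry': -0.01, 'rz': -0.79} rows>= 5
{'x': 76.9, 'y': 241.9, 'z': 71.6, 'rx': -0.0, 'ry': -0.01, 'rz': -0.79} rows>= 5
```

Call:
apply_moves:
  rows:
    - {"x": 10,"y": 35,"z": -10,"rx": 0,"ry": 0,"rz": -0.1,"claw": 255}
    - {"x": 25,"y": 80,"z": -10,"rx": 0,"ry": 0,"rz": -0.3,"claw": 255}
    - {"x": 40,"y": 125,"z": -10,"rx": 0,"ry": 0,"rz": -0.4,"claw": 255}
    - {"x": 55,"y": 170,"z": -10,"rx": 0,"ry": 0,"rz": -0.6,"claw": 255}
    - {"x": 70,"y": 215,"z": -10,"rx": 0,"ry": 0,"rz": -0.79,"claw": 255}
    - {"x": 77,"y": 242,"z": -5,"rx": 0,"ry": 0,"rz": -0.79,"claw": 255}
    - {"x": 77,"y": 242,"z": -2,"rx": 0,"ry": 0,"rz": -0.79,"claw": 255}
    - {"x": 77,"y": 242,"z": -2,"rx": 0,"ry": 0,"rz": -0.79,"claw": 255}

```text
time_s: 4.78
position: [0.5063, 0.2826, 0.1093]
tcp_rot: [[-0.995, 0.096, -0.003], [0.096, 0.995, -0.002], [0.003, -0.002, -1.0]]
force: [0.1, -0.2, -1.1]
opening: 0.177
grasp_force: 30.0
```

```bash
python3 look.py t2 | grep -v '^blue \[\|^red \['; python3 plan.py '[506.9,283.4,37,174.5]'; python3 -c "
import cv2; a=cv2.imread('pics/top0.png');b=cv2.imread('pics/t2.png')[180:320,130:430]; cv2.imwrite('pics/c2.png',cv2.resize(b,None,fx=2.6,fy=2.6))"
```

```text
table z -0.21425251607332108
wood [241.8 233.8] 362 V 132.0 S 147.0 z 10.3 rect [539.8  99.1 124.6  37.4   8.6 550.8 100.8]
wood [284.9 242.4] 360 V 132.0 S 147.0 z 10.6 rect [535.7 -33.1 125.6  36.7 -15.7 524.5 -30.1]
wood [327.2 240.1] 98 V 53.0 S 194.0 z 14.6 rect [ 532.3 -156.9   71.4   15.5    8.1  530.9 -157.9]
wood [390.8 281.2] 166 V 107.5 S 146.0 z 47.5 rect [ 407.9 -343.5   62.1   23.6   -6.9  408.  -343.9]
blue no big comp
red rim [ 511.6 -349.5  149.9  139.5   -6.4] handle [ 407.8 -337.7   60.2   14.7   -6.8] yaw by centres -6.5 origin from box [ 392.4 -335.9]
now [506.8 282.3 109.8] yaw 174.45 open 0.184
{'x': -0.2, 'y': 1.2, 'z': 72.8, 'rx': -0.01, 'ry': -0.02, 'rz': -0.01} rows>= 2
```

View pics/c2.png

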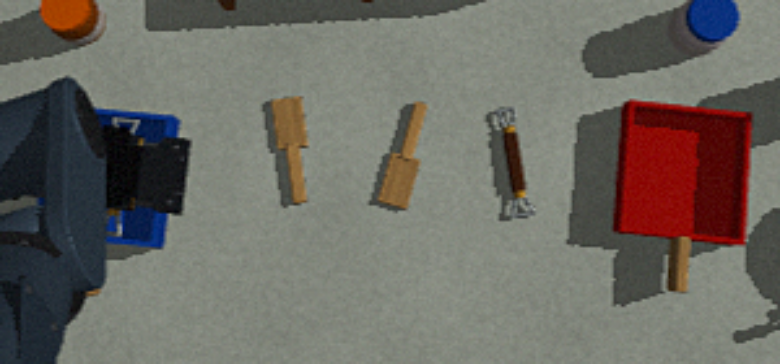

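The arm is over the blue tray with the loop in the jaws. The other three tools have not moved: (287,120..200), (405,155) and (515,165) in the crop.

Call:
apply_moves:
  rows:
    - {"x": 0,"y": 1,"z": 25,"rx": 0,"ry": 0,"rz": 0,"claw": 255}
    - {"x": 0,"y": 1,"z": 45,"rx": 0,"ry": 0,"rz": 0,"claw": 255}
    - {"x": 0,"y": 1,"z": 60,"rx": 0,"ry": 0,"rz": 0,"claw": 255}
    - {"x": 0,"y": 1,"z": 72.5,"rx": 0,"ry": 0,"rz": 0,"claw": 255}
    - {"x": 0,"y": 1,"z": 72.5,"rx": 0,"ry": 0,"rz": 0,"claw": 255}
    - {"x": 0,"y": 1,"z": 72.5,"rx": 0,"ry": 0,"rz": 0,"claw": 150}
    - {"x": 0,"y": 1,"z": 72.5,"rx": 0,"ry": 0,"rz": 0,"claw": 150}
    - {"x": 0,"y": 1,"z": 72.5,"rx": 0,"ry": 0,"rz": 0,"claw": 150}
    - {"x": 0,"y": 1,"z": 30,"rx": 0,"ry": 0,"rz": 0,"claw": 150}
    - {"x": 0,"y": 1,"z": -20,"rx": 0,"ry": 0,"rz": 0,"claw": 150}

```text
time_s: 6.08
position: [0.5068, 0.2843, 0.1312]
tcp_rot: [[-0.995, 0.096, -0.002], [0.096, 0.995, -0.001], [0.002, -0.001, -1.0]]
force: [0.5, 0.3, -0.5]
opening: 0.413
grasp_force: 0.0
```

```bash
python3 plan.py '[526.5,-158,100,187.8],[526.5,-158,29,187.8]'
```

```text
now [506.8 284.3 131.2] yaw 174.49 open 0.413
{'x': -62.1, 'y': -438.4, 'z': 31.5, 'rx': -0.01, 'ry': -0.02, 'rz': -2.22} rows>= 8
{'x': -62.3, 'y': -438.3, 'z': 102.5, 'rx': -0.01, 'ry': -0.02, 'rz': -2.22} rows>= 8
```

Call:
apply_moves:
  rows:
    - {"x": -62,"y": -438,"z": 15,"rx": 0,"ry": 0,"rz": -2.22,"claw": 130}
    - {"x": -62,"y": -438,"z": 15,"rx": 0,"ry": 0,"rz": -2.22,"claw": 130}
    - {"x": -62,"y": -438,"z": 15,"rx": 0,"ry": 0,"rz": -2.22,"claw": 130}
    - {"x": -62,"y": -438,"z": 15,"rx": 0,"ry": 0,"rz": -2.22,"claw": 130}
    - {"x": -62,"y": -438,"z": 15,"rx": 0,"ry": 0,"rz": -2.22,"claw": 130}
    - {"x": -62,"y": -438,"z": 15,"rx": 0,"ry": 0,"rz": -2.22,"claw": 130}
    - {"x": -62,"y": -438,"z": 15,"rx": 0,"ry": 0,"rz": -2.22,"claw": 130}
    - {"x": -62,"y": -438,"z": 15,"rx": 0,"ry": 0,"rz": -2.22,"claw": 130}
    - {"x": -62,"y": -438,"z": 31,"rx": 0,"ry": 0,"rz": -2.22,"claw": 130}
    - {"x": -62,"y": -438,"z": 31,"rx": 0,"ry": 0,"rz": -2.22,"claw": 130}

```text
time_s: 7.32
position: [0.5254, -0.155, 0.0984]
tcp_rot: [[-0.991, -0.137, -0.004], [-0.137, 0.991, 0.003], [0.004, 0.003, -1.0]]
force: [-0.7, 0.3, 0.2]
opening: 0.487
grasp_force: 0.0
```

```bash
python3 look.py t3 | grep -v '^blue \[\|^red \['; python3 plan.py '[526.5,-158,29,187.8]'; python3 -c "
import cv2; b=cv2.imread('pics/t3.png')[180:320,130:430]; cv2.imwrite('pics/c3.png',cv2.resize(b,None,fx=2.6,fy=2.6))"
```

```text
table z 780.9512367025519
wood [241.  223.9] 158 V 152.0 S 145.0 z 9.8 rect [577.6 104.4  48.9  36.1   9.9 581.3 103.3]
wood [286.3 238.4] 271 V 142.0 S 146.0 z 11.1 rect [544.4 -35.8 105.9  36.2 -15.7 536.4 -34.2]
wood [180.8 248.5] 118 V 68.0 S 201.5 z 20.7 rect [505.8 284.3  84.9  14.5  -5.5 506.8 284.5]
wood [390.8 281.2] 166 V 127.5 S 146.0 z 47.0 rect [ 407.4 -344.6   61.8   23.8   -2.8  407.9 -344. ]
wood [165.2 282.8] 164 V 85.5 S 145.0 z 47.5 rect [405.3 327.2  62.   23.4  -6.  404.8 327.4]
blue rim [509.6 310.2 149.2 141.6  -5.6] handle [406.  319.7  60.1  15.2  -4.8] yaw by centres -5.2 origin from box [390.1 321.2]
red rim [ 511.6 -350.9  149.6  136.8   -6.5] handle [ 408.9 -337.9   58.    15.    -6.1] yaw by centres -7.2 origin from box [ 392.5 -335.8]
now [ 526.  -155.    98.9] yaw -172.06 open 0.486
{'x': -0.3, 'y': -3.2, 'z': 69.9, 'rx': 0.02, 'ry': -0.03, 'rz': 0.02} rows>= 2
```

View pics/c3.png

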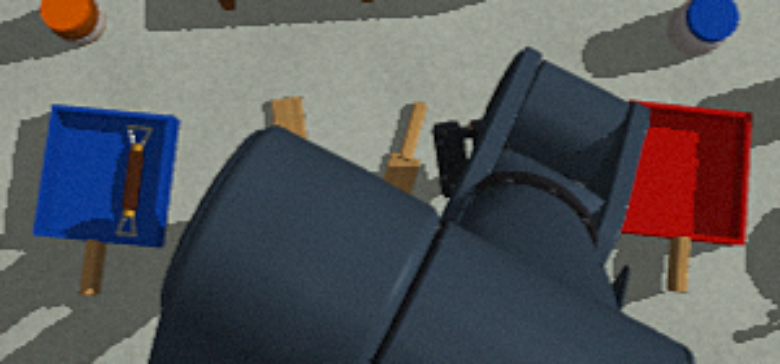

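Loop 1 lies flat in the blue tray at (133,180) in the crop. Next I pick loop 2.

Call:
apply_moves:
  rows:
    - {"x": 0,"y": -3,"z": 35,"rx": 0,"ry": 0,"rz": 0,"claw": 130}
    - {"x": 0,"y": -3,"z": 60,"rx": 0,"ry": 0,"rz": 0,"claw": 130}
    - {"x": 0,"y": -3,"z": 69,"rx": 0,"ry": 0,"rz": 0,"claw": 130}
    - {"x": 0,"y": -3,"z": 69,"rx": 0,"ry": 0,"rz": 0,"claw": 130}
    - {"x": 0,"y": -3,"z": 69,"rx": 0,"ry": 0,"rz": 0,"claw": 255}
    - {"x": 0,"y": -3,"z": 69,"rx": 0,"ry": 0,"rz": 0,"claw": 255}
    - {"x": 0,"y": -3,"z": 69,"rx": 0,"ry": 0,"rz": 0,"claw": 255}
    - {"x": 0,"y": -3,"z": 69,"rx": 0,"ry": 0,"rz": 0,"claw": 255}
    - {"x": 0,"y": -3,"z": 69,"rx": 0,"ry": 0,"rz": 0,"claw": 255}
    - {"x": 0,"y": -3,"z": 69,"rx": 0,"ry": 0,"rz": 0,"claw": 255}

```text
time_s: 8.62
position: [0.5278, -0.1605, 0.0315]
tcp_rot: [[-0.991, -0.136, 0.001], [-0.136, 0.991, -0.0], [-0.001, -0.0, -1.0]]
force: [-0.3, 0.3, 6.8]
opening: 0.181
grasp_force: 30.0
```

Call:
apply_moves:
  rows:
    - {"x": 0,"y": 0,"z": -25,"rx": 0,"ry": 0,"rz": 0,"claw": 255}
    - {"x": 0,"y": 0,"z": -80,"rx": 0,"ry": 0,"rz": 0,"claw": 255}
    - {"x": 0,"y": 0,"z": -80,"rx": 0,"ry": 0,"rz": 0,"claw": 255}
    - {"x": 0,"y": 0,"z": -80,"rx": 0,"ry": 0,"rz": 0,"claw": 255}

```text
time_s: 9.12
position: [0.5271, -0.1602, 0.1106]
tcp_rot: [[-0.991, -0.136, -0.001], [-0.136, 0.991, 0.0], [0.001, 0.0, -1.0]]
force: [-0.4, 0.5, -1.1]
opening: 0.179
grasp_force: 30.0
```

```bash
python3 plan.py '[512,337.2,115,174.5],[512,337.2,37,174.5]'
```

```text
now [ 527.1 -160.2  110.6] yaw -172.19 open 0.179
{'x': -52.6, 'y': 494.8, 'z': -4.2, 'rx': 0.0, 'ry': -0.01, 'rz': 2.22} rows>= 8
{'x': -52.7, 'y': 494.8, 'z': 73.8, 'rx': 0.0, 'ry': -0.01, 'rz': 2.22} rows>= 9
```

Call:
apply_moves:
  rows:
    - {"x": -5,"y": 40,"z": -15,"rx": 0,"ry": 0,"rz": 0.2,"claw": 255}
    - {"x": -10,"y": 100,"z": -15,"rx": 0,"ry": 0,"rz": 0.5,"claw": 255}
    - {"x": -17,"y": 160,"z": -15,"rx": 0,"ry": 0,"rz": 0.8,"claw": 255}
    - {"x": -23,"y": 220,"z": -15,"rx": 0,"ry": 0,"rz": 1.0,"claw": 255}
    - {"x": -30,"y": 280,"z": -15,"rx": 0,"ry": 0,"rz": 1.3,"claw": 255}
    - {"x": -36,"y": 340,"z": -15,"rx": 0,"ry": 0,"rz": 1.6,"claw": 255}
    - {"x": -42,"y": 400,"z": -15,"rx": 0,"ry": 0,"rz": 1.9,"claw": 255}
    - {"x": -48,"y": 450,"z": -15,"rx": 0,"ry": 0,"rz": 2.1,"claw": 255}
    - {"x": -53,"y": 485,"z": -10,"rx": 0,"ry": 0,"rz": 2.22,"claw": 255}
    - {"x": -53,"y": 495,"z": -4,"rx": 0,"ry": 0,"rz": 2.22,"claw": 255}

```text
time_s: 10.38
position: [0.5116, 0.3389, 0.1128]
tcp_rot: [[-0.996, 0.093, -0.002], [0.093, 0.996, -0.001], [0.002, -0.001, -1.0]]
force: [-0.9, -0.6, -0.3]
opening: 0.184
grasp_force: 30.0
```

Call:
apply_moves:
  rows:
    - {"x": 0,"y": 0,"z": 0,"rx": 0,"ry": 0,"rz": 0,"claw": 255}
    - {"x": 0,"y": 0,"z": 0,"rx": 0,"ry": 0,"rz": 0,"claw": 255}

```text
time_s: 10.62
position: [0.5125, 0.3356, 0.1142]
tcp_rot: [[-0.995, 0.097, -0.002], [0.097, 0.995, -0.001], [0.002, -0.001, -1.0]]
force: [0.2, -0.0, -0.6]
opening: 0.184
grasp_force: 3.0
```

```bash
python3 look.py t4 | grep -v '^blue \[\|^red \['; python3 plan.py '[512,337.2,37,174.5]'
```

```text
table z -0.26677817862608144
wood [241.8 233.8] 359 V 131.0 S 148.0 z 10.6 rect [539.8  98.9 124.6  36.8   8.4 550.9 100.7]
wood [285.  242.4] 357 V 130.0 S 148.0 z 10.3 rect [535.8 -33.8 125.1  36.5 -16.4 524.4 -30.3]
wood [181.5 249. ] 73 V 58.0 S 209.0 z 21.5 rect [505.6 283.5  84.5  12.4  -6.8 505.3 282.4]
wood [390.8 281.1] 167 V 105.0 S 147.0 z 46.9 rect [ 407.4 -344.6   61.8   23.8   -2.8  408.1 -344.1]
wood [165.1 282.8] 173 V 126.0 S 147.0 z 46.8 rect [405.2 327.3  62.7  24.7  -7.1 404.9 327.5]
blue rim [509.5 310.4 149.3 141.1  -5.6] handle [406.1 319.7  60.4  15.2  -4.9] yaw by centres -5.1 origin from box [390.  321.1]
red rim [ 511.6 -349.5  149.7  139.7   -6.3] handle [ 407.8 -337.6   60.2   14.9   -6.8] yaw by centres -6.5 origin from box [ 392.4 -335.8]
now [512.9 335.7 114.6] yaw 174.4 open 0.181
{'x': 0.9, 'y': 1.5, 'z': 77.6, 'rx': -0.01, 'ry': -0.01, 'rz': -0.02} rows>= 2
```

The grip force fell to 3 N, which is the slackening. I hold and check how the tool sits.

Call:
apply_moves:
  rows:
    - {"x": 0,"y": 0,"z": 0,"rx": 0,"ry": 0,"rz": 0,"claw": 255}
    - {"x": 0,"y": 0,"z": 0,"rx": 0,"ry": 0,"rz": 0,"claw": 255}
    - {"x": 0,"y": 0,"z": 0,"rx": 0,"ry": 0,"rz": 0,"claw": 255}
    - {"x": 0,"y": 0,"z": 0,"rx": 0,"ry": 0,"rz": 0,"claw": 255}

```text
time_s: 11.18
position: [0.5129, 0.3371, 0.115]
tcp_rot: [[-0.995, 0.096, 0.0], [0.096, 0.995, -0.0], [-0.0, 0.0, -1.0]]
force: [-0.3, 0.1, -0.0]
opening: 0.179
grasp_force: 30.0
```

```bash
python3 - <<'E'
from h import *
a,_=grab('scene','s5');b,_=grab('top','t5')
a=cv2.resize(a[180:320,300:440],None,fx=2.8,fy=2.8); b=cv2.resize(b[180:320,110:250],None,fx=2.8,fy=2.8)
cv2.imwrite('pics/c5.png',np.hstack([a,b])[:,:,::-1])
E
```

```text
(no output)
```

View pics/c5.png

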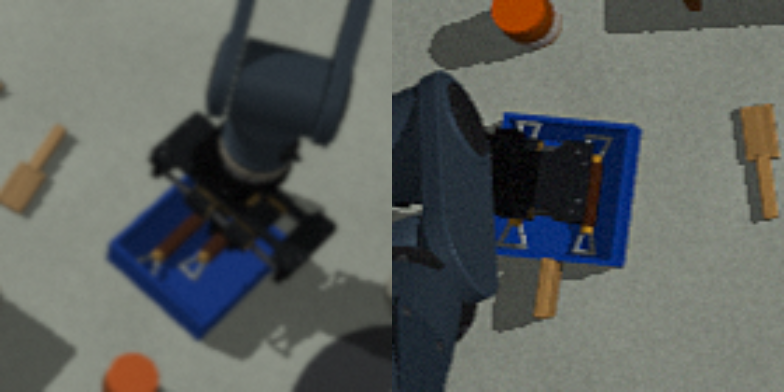

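The loop is still held roughly level over the tray. Its ends are at (530,130) and (513,235) in the right half. I check the midpoint and lower.

```bash
python3 - <<'E'
from h import *
for z in(.08,.09): print(ray('top',156,245,z).round(4))
print(ray('top',181,248.6,.02).round(4))
a=np.load('pics/t5.npz');W=pts('top',a['d'])*1000
for (x0,x1,y0,y1) in[(515,542,118,142),(500,525,222,250)]:
    s=W[int(180+y0/2.8):int(180+y1/2.8),int(110+(x0-392)/2.8):int(110+(x1-392)/2.8)].reshape(-1,3); s=s[(s[:,2]>55)&(s[:,2]<110)]; print(len(s),s.mean(0).round(1),s.min(0).round(1),s.max(0).round(1))
E
python3 plan.py '[512,337.2,37,174.5]'
```

```text
[0.5122 0.3394 0.08  ]
[0.5113 0.3363 0.09  ]
[0.506  0.2824 0.02  ]
27 [569.1 329.5  93.7] [559.1 319.9  90.5] [574.  341.4  97.4]
46 [458.7 342.2  93.4] [446.7 331.   87.3] [471.7 355.1  99.8]
now [512.8 337.3 115. ] yaw 174.49 open 0.177
{'x': 0.8, 'y': -0.1, 'z': 78.0, 'rx': 0.0, 'ry': 0.0, 'rz': -0.0} rows>= 2
```

Call:
apply_moves:
  rows:
    - {"x": 1,"y": 0,"z": 30,"rx": 0,"ry": 0,"rz": 0,"claw": 255}
    - {"x": 1,"y": 0,"z": 50,"rx": 0,"ry": 0,"rz": 0,"claw": 255}
    - {"x": 1,"y": 0,"z": 65,"rx": 0,"ry": 0,"rz": 0,"claw": 255}
    - {"x": 1,"y": 0,"z": 76,"rx": 0,"ry": 0,"rz": 0,"claw": 255}
    - {"x": 1,"y": 0,"z": 76,"rx": 0,"ry": 0,"rz": 0,"claw": 255}
    - {"x": 1,"y": 0,"z": 76,"rx": 0,"ry": 0,"rz": 0,"claw": 150}
    - {"x": 1,"y": 0,"z": 76,"rx": 0,"ry": 0,"rz": 0,"claw": 150}
    - {"x": 1,"y": 0,"z": 76,"rx": 0,"ry": 0,"rz": 0,"claw": 150}
    - {"x": 1,"y": 0,"z": 30,"rx": 0,"ry": 0,"rz": 0,"claw": 150}
    - {"x": 1,"y": 0,"z": -20,"rx": 0,"ry": 0,"rz": 0,"claw": 150}

```text
time_s: 12.52
position: [0.5112, 0.337, 0.1352]
tcp_rot: [[-0.995, 0.096, -0.002], [0.096, 0.995, -0.001], [0.002, -0.001, -1.0]]
force: [0.2, 0.1, 0.4]
opening: 0.41
grasp_force: 0.0
```

```bash
python3 plan.py '[525.6,97,100,188.5],[525.6,97,29,188.5]'
```

```text
now [511.2 337.  135.2] yaw 174.48 open 0.41
{'x': -37.4, 'y': -237.5, 'z': 35.4, 'rx': -0.01, 'ry': -0.02, 'rz': -2.34} rows>= 4
{'x': -37.6, 'y': -237.4, 'z': 106.4, 'rx': -0.01, 'ry': -0.02, 'rz': -2.34} rows>= 5
```

Call:
apply_moves:
  rows:
    - {"x": -37,"y": -237.5,"z": 10,"rx": 0,"ry": 0,"rz": -2.34,"claw": 130}
    - {"x": -37,"y": -237.5,"z": 10,"rx": 0,"ry": 0,"rz": -2.34,"claw": 130}
    - {"x": -37,"y": -237.5,"z": 20,"rx": 0,"ry": 0,"rz": -2.34,"claw": 130}
    - {"x": -37,"y": -237.5,"z": 35,"rx": 0,"ry": 0,"rz": -2.34,"claw": 130}
    - {"x": -37,"y": -237.5,"z": 35,"rx": 0,"ry": 0,"rz": -2.34,"claw": 130}
    - {"x": -37,"y": -237.5,"z": 35,"rx": 0,"ry": 0,"rz": -2.34,"claw": 130}
    - {"x": -37,"y": -237.5,"z": 35,"rx": 0,"ry": 0,"rz": -2.34,"claw": 130}

```text
time_s: 13.4
position: [0.526, 0.0987, 0.1005]
tcp_rot: [[-0.989, -0.15, 0.001], [-0.15, 0.989, 0.0], [-0.001, -0.0, -1.0]]
force: [-0.1, -0.5, 0.2]
opening: 0.49
grasp_force: 0.0
```

```bash
python3 look.py t6 | grep -v '^blue \[\|^red \['; python3 plan.py '[525.6,97,29,188.5]'
```

```text
table z 1.0170720442280734
wood [285.  242.5] 359 V 141.0 S 146.0 z 10.4 rect [535.2 -33.7 124.6  36.5 -16.4 524.2 -30.3]
wood [163.2 246.8] 120 V 57.0 S 211.0 z 20.9 rect [510.3 338.4  82.8  15.1  -5.7 512.  338.1]
wood [180.6 248.5] 108 V 54.0 S 206.0 z 21.4 rect [506.9 285.   82.7  14.7  -5.1 506.8 284.9]
wood [390.8 281.1] 169 V 111.0 S 146.0 z 46.9 rect [ 407.4 -344.6   61.8   23.8   -2.8  408.3 -344. ]
wood [163.6 281.2] 92 V 126.0 S 145.0 z 49.2 rect [406.7 331.7  59.9  15.4  -9.1 409.6 332.2]
blue rim [510.1 315.8 149.3 130.7  -5.8] handle [407.3 321.6  57.7  14.4  -9.2] yaw by centres -3.2 origin from box [390.3 322.6]
red rim [ 511.6 -349.5  149.7  139.7   -6.2] handle [ 407.8 -337.3   60.2   15.5   -6.9] yaw by centres -6.7 origin from box [ 392.4 -335.5]
now [526.   98.8 100.5] yaw -171.34 open 0.494
{'x': 0.7, 'y': -1.7, 'z': 71.5, 'rx': -0.0, 'ry': 0.01, 'rz': 0.03} rows>= 2
```

Both loops lie in the blue tray. Next is paddle A.

Call:
apply_moves:
  rows:
    - {"x": 1,"y": -1.5,"z": 35,"rx": 0,"ry": 0,"rz": 0,"claw": 130}
    - {"x": 1,"y": -1.5,"z": 60,"rx": 0,"ry": 0,"rz": 0,"claw": 130}
    - {"x": 1,"y": -1.5,"z": 71,"rx": 0,"ry": 0,"rz": 0,"claw": 130}
    - {"x": 1,"y": -1.5,"z": 71,"rx": 0,"ry": 0,"rz": 0,"claw": 130}
    - {"x": 1,"y": -1.5,"z": 71,"rx": 0,"ry": 0,"rz": 0,"claw": 255}
    - {"x": 1,"y": -1.5,"z": 71,"rx": 0,"ry": 0,"rz": 0,"claw": 255}
    - {"x": 1,"y": -1.5,"z": 71,"rx": 0,"ry": 0,"rz": 0,"claw": 255}
    - {"x": 1,"y": -1.5,"z": 71,"rx": 0,"ry": 0,"rz": 0,"claw": 255}
    - {"x": 1,"y": -1.5,"z": 71,"rx": 0,"ry": 0,"rz": 0,"claw": 255}
    - {"x": 1,"y": -1.5,"z": 71,"rx": 0,"ry": 0,"rz": 0,"claw": 255}

```text
time_s: 14.7
position: [0.5254, 0.0957, 0.0295]
tcp_rot: [[-0.989, -0.148, 0.001], [-0.148, 0.989, -0.0], [-0.001, -0.0, -1.0]]
force: [-0.4, -0.0, 5.9]
opening: 0.178
grasp_force: 30.0
```

Call:
apply_moves:
  rows:
    - {"x": 0,"y": 0,"z": -25,"rx": 0,"ry": 0,"rz": 0,"claw": 255}
    - {"x": 0,"y": 0,"z": -80,"rx": 0,"ry": 0,"rz": 0,"claw": 255}
    - {"x": 0,"y": 0,"z": -80,"rx": 0,"ry": 0,"rz": 0,"claw": 255}
    - {"x": 0,"y": 0,"z": -80,"rx": 0,"ry": 0,"rz": 0,"claw": 255}

```text
time_s: 15.2
position: [0.5246, 0.0957, 0.1087]
tcp_rot: [[-0.989, -0.148, -0.0], [-0.148, 0.989, -0.0], [0.0, -0.0, -1.0]]
force: [-0.0, -0.0, 0.5]
opening: 0.176
grasp_force: 30.0
```

```bash
python3 plan.py '[494.2,-374.6,115,173.5],[494.2,-374.6,37,173.5]'
```

```text
now [524.6  95.7 108.7] yaw -171.47 open 0.176
{'x': 99.8, 'y': -460.6, 'z': -6.2, 'rx': -0.0, 'ry': -0.0, 'rz': 2.5} rows>= 8
{'x': 99.8, 'y': -460.6, 'z': 71.8, 'rx': -0.0, 'ry': -0.0, 'rz': 2.5} rows>= 8
```

Call:
apply_moves:
  rows:
    - {"x": 8,"y": -40,"z": -20,"rx": 0,"ry": 0,"rz": 0.2,"claw": 255}
    - {"x": 20,"y": -95,"z": -20,"rx": 0,"ry": 0,"rz": 0.5,"claw": 255}
    - {"x": 33,"y": -150,"z": -20,"rx": 0,"ry": 0,"rz": 0.8,"claw": 255}
    - {"x": 45,"y": -205,"z": -20,"rx": 0,"ry": 0,"rz": 1.1,"claw": 255}
    - {"x": 57,"y": -260,"z": -20,"rx": 0,"ry": 0,"rz": 1.4,"claw": 255}
    - {"x": 69,"y": -315,"z": -20,"rx": 0,"ry": 0,"rz": 1.7,"claw": 255}
    - {"x": 81,"y": -370,"z": -20,"rx": 0,"ry": 0,"rz": 2.0,"claw": 255}
    - {"x": 92,"y": -420,"z": -20,"rx": 0,"ry": 0,"rz": 2.3,"claw": 255}
    - {"x": 99,"y": -450,"z": -15,"rx": 0,"ry": 0,"rz": 2.5,"claw": 255}
    - {"x": 99.8,"y": -460.6,"z": -6,"rx": 0,"ry": 0,"rz": 2.5,"claw": 255}

```text
time_s: 16.45
position: [0.4938, -0.3761, 0.1129]
tcp_rot: [[-0.993, 0.115, -0.001], [0.115, 0.993, 0.001], [0.001, 0.001, -1.0]]
force: [0.3, 0.8, -0.6]
opening: 0.18
grasp_force: 30.0
```

Call:
apply_moves:
  rows:
    - {"x": 0,"y": 0,"z": 0,"rx": 0,"ry": 0,"rz": 0,"claw": 255}
    - {"x": 0,"y": 0,"z": 0,"rx": 0,"ry": 0,"rz": 0,"claw": 255}
    - {"x": 0,"y": 0,"z": 0,"rx": 0,"ry": 0,"rz": 0,"claw": 255}

```text
time_s: 16.82
position: [0.495, -0.373, 0.1151]
tcp_rot: [[-0.994, 0.111, -0.0], [0.111, 0.994, 0.001], [0.0, 0.001, -1.0]]
force: [0.1, -0.7, -1.0]
opening: 0.183
grasp_force: 30.0
```

```bash
python3 look.py t7 | grep -v '^blue \[\|^red \['; python3 plan.py '[494.2,-374.6,37,173.5]'
```

```text
table z 1.4115193885657629
wood [285.  242.4] 360 V 153.0 S 145.0 z 10.7 rect [535.9 -33.3 125.2  36.8 -15.4 524.4 -30.2]
wood [408.3 227.8] 141 V 149.0 S 146.0 z 94.7 rect [ 564.6 -405.2   40.1   39.4   -3.   567.5 -404.7]
wood [163.1 247.5] 127 V 68.0 S 203.0 z 21.2 rect [510.1 338.4  83.1  15.   -5.8 510.1 338.3]
wood [180.8 248.4] 117 V 66.0 S 202.0 z 21.0 rect [505.9 284.9  84.9  14.6  -5.5 507.2 284.4]
wood [165.1 282.8] 171 V 149.0 S 146.0 z 47.5 rect [405.1 327.2  62.3  25.1  -5.8 404.9 327.6]
blue rim [509.6 310.2 149.2 141.7  -5.6] handle [406.  319.5  60.1  15.5  -4.9] yaw by centres -5.1 origin from box [390.1 320.9]
red no big comp
now [ 495.1 -373.3  115.3] yaw 173.62 open 0.179
{'x': 0.8, 'y': -1.4, 'z': 78.3, 'rx': 0.0, 'ry': 0.0, 'rz': 0.02} rows>= 2
```

Call:
apply_moves:
  rows:
    - {"x": 1,"y": -1,"z": 30,"rx": 0,"ry": 0,"rz": 0,"claw": 255}
    - {"x": 1,"y": -1,"z": 50,"rx": 0,"ry": 0,"rz": 0,"claw": 255}
    - {"x": 1,"y": -1,"z": 66,"rx": 0,"ry": 0,"rz": 0,"claw": 255}
    - {"x": 1,"y": -1,"z": 78,"rx": 0,"ry": 0,"rz": 0,"claw": 255}
    - {"x": 1,"y": -1,"z": 78,"rx": 0,"ry": 0,"rz": 0,"claw": 255}
    - {"x": 1,"y": -1,"z": 78,"rx": 0,"ry": 0,"rz": 0,"claw": 150}
    - {"x": 1,"y": -1,"z": 78,"rx": 0,"ry": 0,"rz": 0,"claw": 150}
    - {"x": 1,"y": -1,"z": 78,"rx": 0,"ry": 0,"rz": 0,"claw": 150}
    - {"x": 1,"y": -1,"z": 30,"rx": 0,"ry": 0,"rz": 0,"claw": 150}
    - {"x": 1,"y": -1,"z": -20,"rx": 0,"ry": 0,"rz": 0,"claw": 150}

```text
time_s: 18.12
position: [0.4931, -0.3751, 0.1354]
tcp_rot: [[-0.994, 0.113, -0.001], [0.113, 0.994, 0.001], [0.001, 0.001, -1.0]]
force: [-0.2, -0.3, -0.1]
opening: 0.406
grasp_force: 0.0
```

```bash
python3 plan.py '[549.6,-37.6,100,163.8]'
```

```text
now [ 493.1 -375.1  135.4] yaw 173.52 open 0.406
{'x': -18.1, 'y': 341.6, 'z': 35.8, 'rx': 0.01, 'ry': -0.01, 'rz': 1.62} rows>= 6
```

Call:
apply_moves:
  rows:
    - {"x": -18,"y": 341.5,"z": 10,"rx": 0,"ry": 0,"rz": 1.62,"claw": 130}
    - {"x": -18,"y": 341.5,"z": 10,"rx": 0,"ry": 0,"rz": 1.62,"claw": 130}
    - {"x": -18,"y": 341.5,"z": 10,"rx": 0,"ry": 0,"rz": 1.62,"claw": 130}
    - {"x": -18,"y": 341.5,"z": 20,"rx": 0,"ry": 0,"rz": 1.62,"claw": 130}
    - {"x": -18,"y": 341.5,"z": 35,"rx": 0,"ry": 0,"rz": 1.62,"claw": 130}
    - {"x": -18,"y": 341.5,"z": 35,"rx": 0,"ry": 0,"rz": 1.62,"claw": 130}
    - {"x": -18,"y": 341.5,"z": 35,"rx": 0,"ry": 0,"rz": 1.62,"claw": 130}
    - {"x": -18,"y": 341.5,"z": 35,"rx": 0,"ry": 0,"rz": 1.62,"claw": 130}

```text
time_s: 19.12
position: [0.5504, -0.0388, 0.1003]
tcp_rot: [[-0.96, 0.279, 0.001], [0.279, 0.96, -0.001], [-0.001, -0.0, -1.0]]
force: [0.2, -0.2, -0.7]
opening: 0.49
grasp_force: 0.0
```

```bash
python3 look.py t8 | grep -v '^blue \[\|^red \['; python3 plan.py '[549.6,-37.6,29,163.8]'; python3 -c "
import cv2; b=cv2.imread('pics/t8.png')[180:320,130:430]; cv2.imwrite('pics/c8.png',cv2.resize(b,None,fx=2.6,fy=2.6))"
```

```text
table z 580.1145198437081
wood [400.3 243.4] 374 V 141.5 S 145.0 z 16.1 rect [ 510.3 -376.9  123.4   37.3   -6.4  520.2 -378.1]
wood [164.  240.7] 65 V 65.0 S 206.0 z 21.5 rect [530.2 336.2  43.1  15.1  -7.  530.5 336.2]
wood [181.3 243.5] 75 V 65.0 S 202.0 z 21.7 rect [521.9 283.5  52.7  14.3  -5.1 521.8 283.4]
wood [390.8 281.1] 167 V 123.0 S 146.0 z 47.5 rect [ 407.4 -344.6   61.8   23.8   -2.8  408.2 -344. ]
blue rim [537.9 307.6 141.3  92.4  84.4] handle [688.3 343.1  55.6  30.2 -33.9] yaw by centres -166.7 origin from box [654.7 335.2]
red rim [ 511.6 -349.3  149.8  139.8   -6.4] handle [ 407.8 -337.9   60.2   14.3   -6.9] yaw by centres -6.3 origin from box [ 392.3 -336.2]
now [550.4 -39.4 100.4] yaw 163.76 open 0.49
{'x': 1.4, 'y': 1.5, 'z': 71.4, 'rx': -0.0, 'ry': 0.01, 'rz': -0.01} rows>= 2
```

View pics/c8.png

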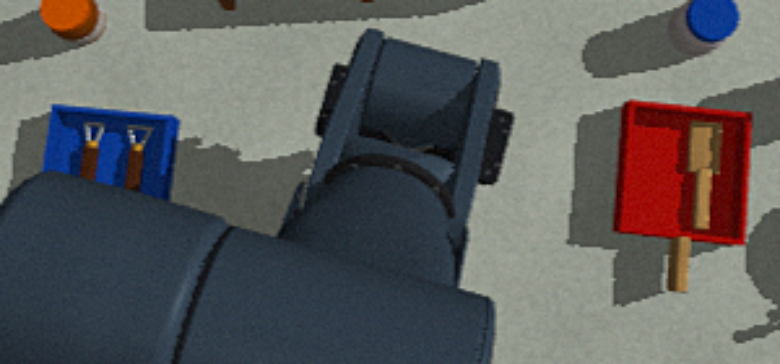

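Paddle A lies in the red tray at (702,175). I grasp paddle B now.

Call:
apply_moves:
  rows:
    - {"x": 1.4,"y": 1.5,"z": 35,"rx": 0,"ry": 0,"rz": 0,"claw": 130}
    - {"x": 1.4,"y": 1.5,"z": 60,"rx": 0,"ry": 0,"rz": 0,"claw": 130}
    - {"x": 1.4,"y": 1.5,"z": 71,"rx": 0,"ry": 0,"rz": 0,"claw": 130}
    - {"x": 1.4,"y": 1.5,"z": 71,"rx": 0,"ry": 0,"rz": 0,"claw": 130}
    - {"x": 1.4,"y": 1.5,"z": 71,"rx": 0,"ry": 0,"rz": 0,"claw": 255}
    - {"x": 1.4,"y": 1.5,"z": 71,"rx": 0,"ry": 0,"rz": 0,"claw": 255}
    - {"x": 1.4,"y": 1.5,"z": 71,"rx": 0,"ry": 0,"rz": 0,"claw": 255}
    - {"x": 1.4,"y": 1.5,"z": 71,"rx": 0,"ry": 0,"rz": 0,"claw": 255}
    - {"x": 1.4,"y": 1.5,"z": 71,"rx": 0,"ry": 0,"rz": 0,"claw": 255}
    - {"x": 1.4,"y": 1.5,"z": 71,"rx": 0,"ry": 0,"rz": 0,"claw": 255}

```text
time_s: 20.42
position: [0.5494, -0.0363, 0.0295]
tcp_rot: [[-0.96, 0.279, 0.001], [0.279, 0.96, -0.0], [-0.001, 0.0, -1.0]]
force: [-0.5, -0.4, 5.0]
opening: 0.181
grasp_force: 30.0
```

Call:
apply_moves:
  rows:
    - {"x": 0,"y": 0,"z": -25,"rx": 0,"ry": 0,"rz": 0,"claw": 255}
    - {"x": 0,"y": 0,"z": -80,"rx": 0,"ry": 0,"rz": 0,"claw": 255}
    - {"x": 0,"y": 0,"z": -80,"rx": 0,"ry": 0,"rz": 0,"claw": 255}
    - {"x": 0,"y": 0,"z": -80,"rx": 0,"ry": 0,"rz": 0,"claw": 255}

```text
time_s: 20.92
position: [0.5486, -0.0361, 0.1087]
tcp_rot: [[-0.96, 0.279, -0.001], [0.279, 0.96, 0.0], [0.001, 0.0, -1.0]]
force: [-0.7, 0.6, -0.1]
opening: 0.183
grasp_force: 30.0
```

```bash
python3 plan.py '[529.2,-324.2,115,173.5]'
```

```text
now [548.6 -36.1 108.7] yaw 163.81 open 0.183
{'x': -61.7, 'y': -282.0, 'z': -6.4, 'rx': 0.0, 'ry': -0.01, 'rz': -1.61} rows>= 5
```

Call:
apply_moves:
  rows:
    - {"x": -10,"y": -40,"z": -20,"rx": 0,"ry": 0,"rz": -0.2,"claw": 255}
    - {"x": -20,"y": -90,"z": -20,"rx": 0,"ry": 0,"rz": -0.5,"claw": 255}
    - {"x": -31,"y": -140,"z": -20,"rx": 0,"ry": 0,"rz": -0.8,"claw": 255}
    - {"x": -42,"y": -190,"z": -20,"rx": 0,"ry": 0,"rz": -1.1,"claw": 255}
    - {"x": -53,"y": -240,"z": -20,"rx": 0,"ry": 0,"rz": -1.4,"claw": 255}
    - {"x": -60,"y": -272,"z": -15,"rx": 0,"ry": 0,"rz": -1.61,"claw": 255}
    - {"x": -61.7,"y": -282,"z": -6,"rx": 0,"ry": 0,"rz": -1.61,"claw": 255}
    - {"x": -61.7,"y": -282,"z": -6,"rx": 0,"ry": 0,"rz": -1.61,"claw": 255}
    - {"x": -61.7,"y": -282,"z": -6,"rx": 0,"ry": 0,"rz": -1.61,"claw": 255}

```text
time_s: 22.05
position: [0.5293, -0.3222, 0.1142]
tcp_rot: [[-0.994, 0.113, -0.002], [0.113, 0.994, 0.002], [0.002, 0.002, -1.0]]
force: [0.1, 0.2, -0.4]
opening: 0.179
grasp_force: 30.0
```

```bash
python3 look.py t9 | grep -v '^blue \[\|^red \['; python3 plan.py '[529.2,-324.2,37,173.5]'
```

```text
table z 732.4852463749404
wood [163.1 247.4] 126 V 70.0 S 204.0 z 21.3 rect [510.1 338.4  83.1  15.1  -5.7 510.2 338.1]
wood [180.8 248.7] 118 V 68.0 S 200.5 z 21.3 rect [505.8 284.6  84.9  14.4  -4.4 506.2 284.6]
wood [165.2 282.9] 170 V 152.0 S 145.0 z 46.9 rect [404.9 327.1  62.3  24.2  -7.2 404.6 327.4]
blue rim [509.5 310.1 149.4 141.9  -5.6] handle [406.1 319.8  59.9  15.   -5.4] yaw by centres -5.4 origin from box [390.  321.3]
red no big comp
now [ 529.6 -322.3  114.6] yaw 173.56 open 0.183
{'x': 0.1, 'y': -2.0, 'z': 77.6, 'rx': 0.01, 'ry': -0.01, 'rz': 0.01} rows>= 2
```

Call:
apply_moves:
  rows:
    - {"x": 0,"y": -2,"z": 30,"rx": 0,"ry": 0,"rz": 0,"claw": 255}
    - {"x": 0,"y": -2,"z": 50,"rx": 0,"ry": 0,"rz": 0,"claw": 255}
    - {"x": 0,"y": -2,"z": 66,"rx": 0,"ry": 0,"rz": 0,"claw": 255}
    - {"x": 0,"y": -2,"z": 77.5,"rx": 0,"ry": 0,"rz": 0,"claw": 255}
    - {"x": 0,"y": -2,"z": 77.5,"rx": 0,"ry": 0,"rz": 0,"claw": 255}
    - {"x": 0,"y": -2,"z": 77.5,"rx": 0,"ry": 0,"rz": 0,"claw": 170}
    - {"x": 0,"y": -2,"z": 77.5,"rx": 0,"ry": 0,"rz": 0,"claw": 170}
    - {"x": 0,"y": -2,"z": 77.5,"rx": 0,"ry": 0,"rz": 0,"claw": 170}
    - {"x": 0,"y": -2,"z": 30,"rx": 0,"ry": 0,"rz": 0,"claw": 150}
    - {"x": 0,"y": -2,"z": -20,"rx": 0,"ry": 0,"rz": 0,"claw": 150}

```text
time_s: 23.35
position: [0.5289, -0.326, 0.1354]
tcp_rot: [[-0.993, 0.114, -0.001], [0.114, 0.993, 0.001], [0.002, 0.001, -1.0]]
force: [0.9, -1.5, 0.9]
opening: 0.398
grasp_force: 0.0
```

```bash
python3 plan.py '[420,250,135,174.5]' '' ; python3 plan.py '[390,321.3,100,174.5],[390,321.3,40,174.5]'
```

```text
now [ 528.9 -326.   135.4] yaw 173.46 open 0.398
{'x': 173.8, 'y': 559.8, 'z': 1.3, 'rx': 0.01, 'ry': -0.01, 'rz': -0.17} rows>= 10
now [ 528.9 -326.   135.4] yaw 173.46 open 0.398
{'x': 211.7, 'y': 627.2, 'z': 36.4, 'rx': 0.01, 'ry': -0.01, 'rz': -0.17} rows>= 11
{'x': 211.6, 'y': 627.1, 'z': 96.4, 'rx': 0.01, 'ry': -0.01, 'rz': -0.17} rows>= 11
```

Call:
apply_moves:
  rows:
    - {"x": 212,"y": 627,"z": 0,"rx": 0,"ry": 0,"rz": -0.17,"claw": 120}
    - {"x": 212,"y": 627,"z": 0,"rx": 0,"ry": 0,"rz": -0.17,"claw": 120}
    - {"x": 212,"y": 627,"z": 0,"rx": 0,"ry": 0,"rz": -0.17,"claw": 120}
    - {"x": 212,"y": 627,"z": 0,"rx": 0,"ry": 0,"rz": -0.17,"claw": 120}
    - {"x": 212,"y": 627,"z": 0,"rx": 0,"ry": 0,"rz": -0.17,"claw": 120}
    - {"x": 212,"y": 627,"z": 0,"rx": 0,"ry": 0,"rz": -0.17,"claw": 120}
    - {"x": 212,"y": 627,"z": 0,"rx": 0,"ry": 0,"rz": -0.17,"claw": 120}
    - {"x": 212,"y": 627,"z": 0,"rx": 0,"ry": 0,"rz": -0.17,"claw": 120}
    - {"x": 212,"y": 627,"z": 0,"rx": 0,"ry": 0,"rz": -0.17,"claw": 120}
    - {"x": 212,"y": 627,"z": 0,"rx": 0,"ry": 0,"rz": -0.17,"claw": 120}

```text
time_s: 24.6
position: [0.3976, 0.2867, 0.1354]
tcp_rot: [[-0.995, 0.096, 0.001], [0.096, 0.995, 0.0], [-0.001, 0.0, -1.0]]
force: [1.9, 0.3, -0.0]
opening: 0.527
grasp_force: 0.0
```

Call:
apply_moves:
  rows:
    - {"x": 0,"y": 0,"z": 0,"rx": 0,"ry": 0,"rz": 0,"claw": 120}
    - {"x": 0,"y": 0,"z": 0,"rx": 0,"ry": 0,"rz": 0,"claw": 120}

```text
time_s: 24.85
position: [0.3977, 0.2846, 0.1351]
tcp_rot: [[-0.996, 0.095, 0.0], [0.095, 0.996, -0.0], [-0.0, -0.0, -1.0]]
force: [-0.0, 0.3, 0.5]
opening: 0.529
grasp_force: 0.0
```

```bash
python3 look.py t10 ; python3 plan.py '[390,321.2,90,174.5],[390,321.2,40,174.5]'; python3 -c "
import cv2; b=cv2.imread('pics/t10.png')[100:320,130:430]; cv2.imwrite('pics/c10.png',cv2.resize(b,None,fx=2.6,fy=2.6))"
```

```text
table z -0.3141039453545824
blue [297.4 156.1] 257 zmed 81.4 rect [772.2 -66.3  59.2  39.8  89.8 773.3 -67.4]
blue [403.5 186. ] 299 zmed 84.3 rect [ 681.8 -375.3   55.9   53.7   89.8  681.6 -375.2]
blue [171.6 245.7] 1812 zmed 7.5 rect [508.9 308.3 150.4 147.1  -5.6 513.4 305.1]
red [241.4 159.1] 261 zmed 81.5 rect [764.1  99.   59.2  39.6 -89.1 764.8  97.9]
red [392.6 246.3] 1526 zmed 7.2 rect [ 511.1 -346.8  151.5  144.8   -6.4  509.5 -346.3]
wood [382.3 248.7] 364 V 128.0 S 146.0 z 16.5 rect [ 515.5 -324.6  123.8   36.9   -7.9  504.5 -323.2]
wood [400.3 243.4] 368 V 121.5 S 147.0 z 16.2 rect [ 510.5 -375.9  123.6   37.7   -7.5  520.3 -378.2]
wood [163.1 247.1] 114 V 58.0 S 209.0 z 20.9 rect [510.3 338.6  82.7  15.1  -4.7 511.2 338.1]
wood [180.7 249. ] 112 V 56.0 S 205.5 z 21.5 rect [505.8 284.8  84.9  14.1  -4.4 505.4 284.7]
wood [390.8 281.1] 168 V 104.5 S 147.0 z 46.8 rect [ 407.4 -344.6   61.8   23.8   -2.8  408.2 -344.1]
red rim [ 511.7 -349.5  149.6  139.5   -6.4] handle [ 407.8 -337.3   60.2   15.5   -6.9] yaw by centres -6.7 origin from box [ 392.5 -335.5]
now [398.  283.8 135. ] yaw 174.45 open 0.525
{'x': 11.6, 'y': 36.4, 'z': 45.0, 'rx': -0.0, 'ry': 0.0, 'rz': -0.01} rows>= 1
{'x': 11.6, 'y': 36.5, 'z': 95.0, 'rx': -0.0, 'ry': 0.0, 'rz': -0.01} rows>= 2
```

View pics/c10.png

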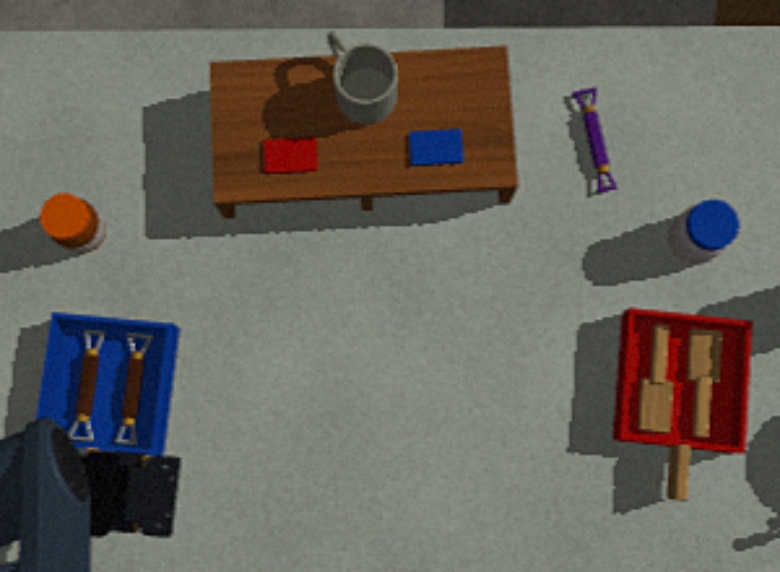

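Both loops lie flat in the blue tray and both paddles in the red. The way to the riser is clear. I grip the blue handle now.

Call:
apply_moves:
  rows:
    - {"x": 11.6,"y": 36.4,"z": 10,"rx": 0,"ry": 0,"rz": 0,"claw": 120}
    - {"x": 11.6,"y": 36.4,"z": 40,"rx": 0,"ry": 0,"rz": 0,"claw": 120}
    - {"x": 11.6,"y": 36.4,"z": 70,"rx": 0,"ry": 0,"rz": 0,"claw": 120}
    - {"x": 11.6,"y": 36.4,"z": 95,"rx": 0,"ry": 0,"rz": 0,"claw": 120}
    - {"x": 11.6,"y": 36.4,"z": 95,"rx": 0,"ry": 0,"rz": 0,"claw": 120}
    - {"x": 11.6,"y": 36.4,"z": 95,"rx": 0,"ry": 0,"rz": 0,"claw": 255}
    - {"x": 11.6,"y": 36.4,"z": 95,"rx": 0,"ry": 0,"rz": 0,"claw": 255}
    - {"x": 11.6,"y": 36.4,"z": 95,"rx": 0,"ry": 0,"rz": 0,"claw": 255}
    - {"x": 11.6,"y": 36.4,"z": 95,"rx": 0,"ry": 0,"rz": 0,"claw": 255}
    - {"x": 11.6,"y": 36.4,"z": 95,"rx": 0,"ry": 0,"rz": 0,"claw": 255}

```text
time_s: 26.15
position: [0.3902, 0.3225, 0.0405]
tcp_rot: [[-0.995, 0.095, 0.002], [0.095, 0.995, 0.001], [-0.001, 0.001, -1.0]]
force: [-0.0, 0.8, 4.7]
opening: 0.155
grasp_force: 30.0
```

```bash
python3 plan.py '[420,200,40,176],[430,60,40,180],[440,-50,40,183.2],[450,-84,40,183.2],[480,-83.5,40,183.2]'
```

```text
now [390.2 322.5  40.5] yaw 174.54 open 0.155
{'x': -41.3, 'y': -119.1, 'z': 0.5, 'rx': 0.01, 'ry': 0.01, 'rz': -0.24} rows>= 3
{'x': -64.6, 'y': -257.5, 'z': 0.4, 'rx': 0.01, 'ry': 0.01, 'rz': -0.91} rows>= 5
{'x': -85.0, 'y': -366.0, 'z': 0.4, 'rx': 0.01, 'ry': 0.01, 'rz': -1.44} rows>= 7
{'x': -98.2, 'y': -398.9, 'z': 0.3, 'rx': 0.01, 'ry': 0.01, 'rz': -1.44} rows>= 7
{'x': -128.0, 'y': -395.6, 'z': 0.4, 'rx': 0.01, 'ry': 0.01, 'rz': -1.44} rows>= 7
```

Call:
apply_moves:
  rows:
    - {"x": -2,"y": -8,"z": 0,"rx": 0,"ry": 0,"rz": 0,"claw": 255}
    - {"x": -7,"y": -22,"z": 0,"rx": 0,"ry": 0,"rz": -0.05,"claw": 255}
    - {"x": -14,"y": -42,"z": 0,"rx": 0,"ry": 0,"rz": -0.1,"claw": 255}
    - {"x": -21,"y": -64,"z": 0,"rx": 0,"ry": 0,"rz": -0.2,"claw": 255}
    - {"x": -28,"y": -86,"z": 0,"rx": 0,"ry": 0,"rz": -0.3,"claw": 255}
    - {"x": -36,"y": -108,"z": 0,"rx": 0,"ry": 0,"rz": -0.4,"claw": 255}
    - {"x": -42,"y": -130,"z": 0,"rx": 0,"ry": 0,"rz": -0.5,"claw": 255}
    - {"x": -46,"y": -152,"z": 0,"rx": 0,"ry": 0,"rz": -0.6,"claw": 255}
    - {"x": -50,"y": -174,"z": 0,"rx": 0,"ry": 0,"rz": -0.7,"claw": 255}
    - {"x": -54,"y": -196,"z": 0,"rx": 0,"ry": 0,"rz": -0.75,"claw": 255}

```text
time_s: 27.4
position: [0.425, 0.1219, 0.0405]
tcp_rot: [[-1.0, 0.015, 0.002], [0.015, 1.0, 0.0], [-0.002, 0.001, -1.0]]
force: [0.1, 6.9, 6.3]
opening: 0.16
grasp_force: 30.2
```

```bash
python3 plan.py '[435,-60,40.5,183.2],[445,-85.4,40.5,183.2]'
```

```text
now [425.  121.9  40.5] yaw 179.13 open 0.16
{'x': -12.7, 'y': -181.7, 'z': -0.0, 'rx': 0.0, 'ry': 0.02, 'rz': -0.68} rows>= 3
{'x': -23.1, 'y': -206.9, 'z': -0.0, 'rx': 0.0, 'ry': 0.02, 'rz': -0.68} rows>= 4
```

Call:
apply_moves:
  rows:
    - {"x": -2,"y": -22,"z": 0,"rx": 0,"ry": 0,"rz": -0.07,"claw": 255}
    - {"x": -4,"y": -44,"z": 0,"rx": 0,"ry": 0,"rz": -0.14,"claw": 255}
    - {"x": -6,"y": -66,"z": 0,"rx": 0,"ry": 0,"rz": -0.22,"claw": 255}
    - {"x": -8,"y": -88,"z": 0,"rx": 0,"ry": 0,"rz": -0.3,"claw": 255}
    - {"x": -10,"y": -110,"z": 0,"rx": 0,"ry": 0,"rz": -0.4,"claw": 255}
    - {"x": -12,"y": -132,"z": 0,"rx": 0,"ry": 0,"rz": -0.5,"claw": 255}
    - {"x": -15,"y": -154,"z": 0,"rx": 0,"ry": 0,"rz": -0.6,"claw": 255}
    - {"x": -18,"y": -174,"z": 0,"rx": 0,"ry": 0,"rz": -0.68,"claw": 255}
    - {"x": -21,"y": -190,"z": 0,"rx": 0,"ry": 0,"rz": -0.68,"claw": 255}
    - {"x": -23,"y": -200,"z": 0,"rx": 0,"ry": 0,"rz": -0.68,"claw": 255}

```text
time_s: 28.65
position: [0.4415, -0.077, 0.0405]
tcp_rot: [[-0.998, -0.055, -0.005], [-0.055, 0.998, 0.003], [0.005, 0.003, -1.0]]
force: [-1.2, 10.1, 10.9]
opening: 0.164
grasp_force: 30.4
```

Call:
apply_moves:
  rows:
    - {"x": 0,"y": 0,"z": 0,"rx": 0,"ry": 0,"rz": 0,"claw": 255}
    - {"x": 0,"y": 0,"z": 0,"rx": 0,"ry": 0,"rz": 0,"claw": 255}

```text
time_s: 28.9
position: [0.4421, -0.0779, 0.0405]
tcp_rot: [[-0.998, -0.056, -0.004], [-0.056, 0.998, 0.001], [0.004, 0.001, -1.0]]
force: [-3.3, 2.2, 9.6]
opening: 0.159
grasp_force: 30.1
```

```bash
python3 look.py t11|grep rim ; python3 - <<'E'
from h import *
im=cv2.imread('pics/t11.png')[100:320,150:410]; cv2.imwrite('pics/c11.png',cv2.resize(im,None,fx=2.6,fy=2.6))
E
python3 plan.py '[520,-81.3,40.5,183.2],[681,-72.3,40.5,183.2]'
```

```text
red rim [ 511.6 -349.7  149.9  139.1   -6.5] handle [ 407.5 -339.    60.    14.4   -2.8] yaw by centres -5.9 origin from box [ 392.2 -337.4]
now [442.1 -77.9  40.5] yaw -176.78 open 0.16
{'x': -77.6, 'y': -7.8, 'z': -0.3, 'rx': 0.01, 'ry': -0.04, 'rz': 0.0} rows>= 2
{'x': -238.8, 'y': -7.9, 'z': -0.9, 'rx': 0.01, 'ry': -0.04, 'rz': 0.0} rows>= 4
```

View pics/c11.png

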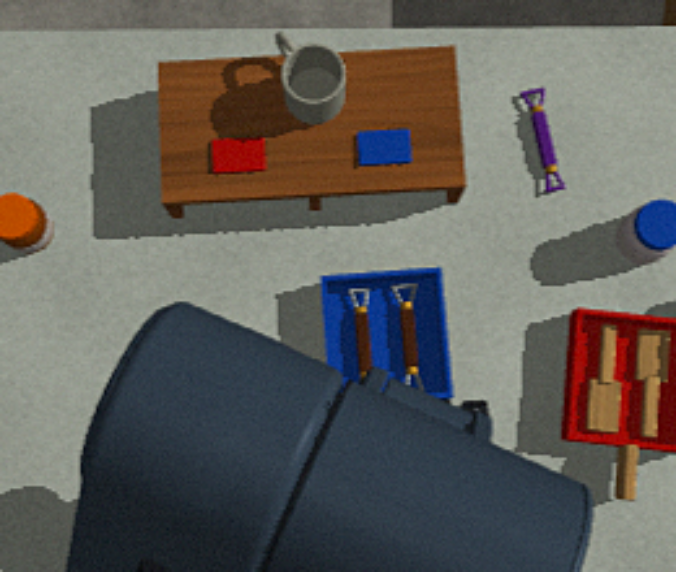

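The blue tray is in front of its bay, with its front edge from (322,277) to (441,268) and the loops still lying flat. I move nearer and check its yaw.

Call:
apply_moves:
  rows:
    - {"x": -6,"y": -2,"z": 0,"rx": 0,"ry": 0,"rz": 0,"claw": 255}
    - {"x": -16,"y": -4,"z": 0,"rx": 0,"ry": 0,"rz": 0,"claw": 255}
    - {"x": -30,"y": -6,"z": 0,"rx": 0,"ry": 0,"rz": 0,"claw": 255}
    - {"x": -44,"y": -8,"z": 0,"rx": 0,"ry": 0,"rz": 0,"claw": 255}
    - {"x": -54,"y": -8,"z": 0,"rx": 0,"ry": 0,"rz": 0,"claw": 255}
    - {"x": -60,"y": -8,"z": 0,"rx": 0,"ry": 0,"rz": 0,"claw": 255}
    - {"x": -60,"y": -8,"z": 0,"rx": 0,"ry": 0,"rz": 0,"claw": 255}

```text
time_s: 29.82
position: [0.4983, -0.0814, 0.0403]
tcp_rot: [[-0.998, -0.055, -0.013], [-0.055, 0.998, 0.004], [0.013, 0.005, -1.0]]
force: [-9.9, 0.8, 14.1]
opening: 0.154
grasp_force: 30.0
```

```bash
cat > edge.py <<'E'
import sys
from m import *
col,name=sys.argv[1:]
im,d=grab('top',name); W=pts('top',d)*1000
hsv=cv2.cvtColor(im,cv2.COLOR_RGB2HSV).astype(int); H,S,V=[hsv[...,i] for i in range(3)]
m=((H>105)&(H<128)&(S>150)&(V>40)) if col=='blue' else (((H<6)|(H>174))&(S>170)&(V>60))
mm=max([q for q,_ in comps(m,300)],key=lambda q:q.sum()) & (abs(W[...,2]-42)<5)
_,P=rect(mm,.042)
yb=np.arange(P[:,1].min()+12,P[:,1].max()-12,6)
F=np.array([[P[abs(P[:,1]-y)<4,0].max(),y] for y in yb]); k=np.polyfit(F[:,1],F[:,0],1)
print('yaw from front',np.degrees(np.arctan(-k[0])).round(2),'front x at mid',np.polyval(k,yb.mean()).round(1),'y range',P[:,1].min().round(1),P[:,1].max().round(1))
f=P[P[:,0]>P[:,0].max()-25]; print('front corner y',f[:,1].min().round(1),f[:,1].max().round(1))
E
python3 edge.py blue t12; python3 plan.py '[560,-79,40.5,183.2],[681,-72.3,40.5,183.2]'
```

```text
yaw from front 3.22 front x at mid 691.7 y range -146.0 -3.6
front corner y -139.3 -3.7
now [498.2 -81.4  40.2] yaw -176.85 open 0.162
{'x': -61.8, 'y': -1.0, 'z': -1.1, 'rx': 0.05, 'ry': -0.12, 'rz': -0.01} rows>= 1
{'x': -183.0, 'y': -0.9, 'z': -2.6, 'rx': 0.05, 'ry': -0.12, 'rz': -0.01} rows>= 3
```

Call:
apply_moves:
  rows:
    - {"x": -10,"y": -1,"z": -0.3,"rx": 0.05,"ry": -0.12,"rz": 0,"claw": 255}
    - {"x": -24,"y": -1,"z": -0.5,"rx": 0.05,"ry": -0.12,"rz": 0,"claw": 255}
    - {"x": -38,"y": -1,"z": -0.7,"rx": 0.05,"ry": -0.12,"rz": 0,"claw": 255}
    - {"x": -52,"y": -1,"z": -1,"rx": 0.05,"ry": -0.12,"rz": 0,"claw": 255}
    - {"x": -62,"y": -1,"z": -1.1,"rx": 0.05,"ry": -0.12,"rz": 0,"claw": 255}
    - {"x": -62,"y": -1,"z": -1.1,"rx": 0.05,"ry": -0.12,"rz": 0,"claw": 255}

```text
time_s: 30.62
position: [0.5651, -0.0805, 0.0404]
tcp_rot: [[-0.998, -0.054, 0.009], [-0.054, 0.999, -0.003], [-0.009, -0.004, -1.0]]
force: [-1.0, 0.1, -0.6]
opening: 0.156
grasp_force: 30.0
```

```bash
python3 plan.py '[620,-75.7,40.5,183.2],[682,-72.3,40.5,183.2]'
```

```text
now [565.1 -80.5  40.4] yaw -176.89 open 0.156
{'x': -55.0, 'y': 1.9, 'z': 0.4, 'rx': -0.04, 'ry': 0.09, 'rz': -0.02} rows>= 1
{'x': -117.1, 'y': 1.9, 'z': 1.0, 'rx': -0.04, 'ry': 0.09, 'rz': -0.02} rows>= 2
```

Call:
apply_moves:
  rows:
    - {"x": -10,"y": 1.9,"z": 0,"rx": -0.02,"ry": 0.05,"rz": 0,"claw": 255}
    - {"x": -22,"y": 1.9,"z": 0.1,"rx": -0.02,"ry": 0.05,"rz": 0,"claw": 255}
    - {"x": -34,"y": 1.9,"z": 0.2,"rx": -0.02,"ry": 0.05,"rz": 0,"claw": 255}
    - {"x": -46,"y": 1.9,"z": 0.3,"rx": -0.02,"ry": 0.05,"rz": 0,"claw": 255}
    - {"x": -58,"y": 1.9,"z": 0.4,"rx": -0.02,"ry": 0.05,"rz": 0,"claw": 255}
    - {"x": -70,"y": 1.9,"z": 0.5,"rx": -0.02,"ry": 0.05,"rz": 0,"claw": 255}
    - {"x": -80,"y": 1.9,"z": 0.6,"rx": -0.02,"ry": 0.05,"rz": 0,"claw": 255}
    - {"x": -80,"y": 1.9,"z": 0.6,"rx": -0.02,"ry": 0.05,"rz": 0,"claw": 255}

```text
time_s: 31.62
position: [0.6483, -0.075, 0.0417]
tcp_rot: [[-0.999, -0.054, 0.011], [-0.054, 0.999, -0.003], [-0.011, -0.004, -1.0]]
force: [0.6, 0.6, -4.7]
opening: 0.161
grasp_force: 30.0
```

```bash
python3 plan.py '[672,-72.8,40.5,183.2],[682,-72.3,40.5,183.2]'; python3 edge.py blue t13
```

```text
now [648.3 -75.   41.7] yaw -176.93 open 0.161
{'x': -23.8, 'y': 0.9, 'z': 1.5, 'rx': -0.04, 'ry': 0.1, 'rz': -0.02} rows>= 1
{'x': -33.8, 'y': 0.9, 'z': 1.6, 'rx': -0.04, 'ry': 0.1, 'rz': -0.02} rows>= 1Traceback (most recent call last):
  File "edge.py", line 7, in <module>
    mm=max([q for q,_ in comps(m,300)],key=lambda q:q.sum()) & (abs(W[...,2]-42)<5)
       ~~~^^^^^^^^^^^^^^^^^^^^^^^^^^^^^^^^^^^^^^^^^^^^^^^^^^
ValueError: max() iterable argument is empty
```

Call:
apply_moves:
  rows:
    - {"x": -4,"y": 0.9,"z": 1.2,"rx": -0.04,"ry": 0.1,"rz": 0,"claw": 255}
    - {"x": -10,"y": 0.9,"z": 1.4,"rx": -0.04,"ry": 0.1,"rz": 0,"claw": 255}
    - {"x": -16,"y": 0.9,"z": 1.4,"rx": -0.04,"ry": 0.1,"rz": 0,"claw": 255}
    - {"x": -22,"y": 0.9,"z": 1.5,"rx": -0.04,"ry": 0.1,"rz": 0,"claw": 255}
    - {"x": -26,"y": 0.9,"z": 1.5,"rx": -0.04,"ry": 0.1,"rz": 0,"claw": 255}
    - {"x": -26,"y": 0.9,"z": 1.5,"rx": -0.04,"ry": 0.1,"rz": 0,"claw": 255}

```text
time_s: 32.42
position: [0.6732, -0.0726, 0.0405]
tcp_rot: [[-0.999, -0.054, -0.001], [-0.054, 0.999, 0.001], [0.001, 0.001, -1.0]]
force: [-1.0, 0.7, 1.3]
opening: 0.161
grasp_force: 30.0
```

```bash
python3 plan.py '[682,-72.3,40.5,183.2]'
```

```text
now [673.2 -72.6  40.5] yaw -176.93 open 0.161
{'x': -8.8, 'y': -0.1, 'z': -0.0, 'rx': 0.01, 'ry': -0.01, 'rz': -0.02} rows>= 1
```

Now push gently to the stop, watching the force.

Call:
apply_moves:
  rows:
    - {"x": -3,"y": 0,"z": 0,"rx": 0,"ry": 0,"rz": 0,"claw": 255}
    - {"x": -6,"y": 0,"z": 0,"rx": 0,"ry": 0,"rz": 0,"claw": 255}
    - {"x": -8,"y": 0,"z": 0,"rx": 0,"ry": 0,"rz": 0,"claw": 255}
    - {"x": -9,"y": 0,"z": 0,"rx": 0,"ry": 0,"rz": 0,"claw": 255}
    - {"x": -9,"y": 0,"z": 0,"rx": 0,"ry": 0,"rz": 0,"claw": 255}

```text
time_s: 33.05
position: [0.6807, -0.0721, 0.0404]
tcp_rot: [[-0.999, -0.054, -0.004], [-0.054, 0.999, 0.001], [0.004, 0.001, -1.0]]
force: [-5.6, 0.1, 3.1]
opening: 0.157
grasp_force: 30.0
```

Call:
apply_moves:
  rows:
    - {"x": -1,"y": 0,"z": 0,"rx": 0,"ry": 0,"rz": 0,"claw": 255}
    - {"x": -2,"y": 0,"z": 0,"rx": 0,"ry": 0,"rz": 0,"claw": 255}
    - {"x": -2,"y": 0,"z": 0,"rx": 0,"ry": 0,"rz": 0,"claw": 255}

```text
time_s: 33.42
position: [0.6824, -0.072, 0.0405]
tcp_rot: [[-0.999, -0.054, -0.005], [-0.054, 0.999, 0.001], [0.005, 0.001, -1.0]]
force: [-5.5, -0.8, 3.2]
opening: 0.162
grasp_force: 30.0
```

Call:
apply_moves:
  rows:
    - {"x": -1,"y": 0,"z": 0,"rx": 0,"ry": 0,"rz": 0,"claw": 255}
    - {"x": -2,"y": 0,"z": 0,"rx": 0,"ry": 0,"rz": 0,"claw": 255}
    - {"x": -2,"y": 0,"z": 0,"rx": 0,"ry": 0,"rz": 0,"claw": 255}

```text
time_s: 33.8
position: [0.6824, -0.072, 0.0404]
tcp_rot: [[-0.998, -0.054, -0.01], [-0.054, 0.999, 0.001], [0.01, 0.002, -1.0]]
force: [-9.2, -0.5, 7.2]
opening: 0.159
grasp_force: 30.0
```

Call:
apply_moves:
  rows:
    - {"x": -1,"y": 0,"z": 0,"rx": 0,"ry": 0,"rz": 0,"claw": 255}
    - {"x": -2,"y": 0,"z": 0,"rx": 0,"ry": 0,"rz": 0,"claw": 255}
    - {"x": -2,"y": 0,"z": 0,"rx": 0,"ry": 0,"rz": 0,"claw": 255}

```text
time_s: 34.17
position: [0.6826, -0.072, 0.0404]
tcp_rot: [[-0.998, -0.054, -0.014], [-0.054, 0.999, 0.001], [0.014, 0.002, -1.0]]
force: [-13.0, -1.8, 9.7]
opening: 0.157
grasp_force: 30.0
```

It stops at x = 682.4 with rising force, so it is home. I ease off slightly, release and lift.

Call:
apply_moves:
  rows:
    - {"x": 3,"y": 0,"z": 0,"rx": 0,"ry": 0,"rz": 0,"claw": 255}
    - {"x": 3,"y": 0,"z": 0,"rx": 0,"ry": 0,"rz": 0,"claw": 140}
    - {"x": 3,"y": 0,"z": 0,"rx": 0,"ry": 0,"rz": 0,"claw": 140}
    - {"x": 3,"y": 0,"z": 0,"rx": 0,"ry": 0,"rz": 0,"claw": 140}
    - {"x": 3,"y": 0,"z": -30,"rx": 0,"ry": 0,"rz": 0,"claw": 140}
    - {"x": 3,"y": 0,"z": -70,"rx": 0,"ry": 0,"rz": 0,"claw": 140}
    - {"x": 60,"y": 0,"z": -95,"rx": 0,"ry": 0,"rz": 0,"claw": 140}
    - {"x": 110,"y": 0,"z": -95,"rx": 0,"ry": 0,"rz": 0,"claw": 140}

```text
time_s: 35.17
position: [0.5786, -0.0783, 0.1378]
tcp_rot: [[-0.999, -0.054, 0.003], [-0.054, 0.999, -0.001], [-0.003, -0.001, -1.0]]
force: [-1.0, -0.9, 0.4]
opening: 0.45
grasp_force: 0.0
```

```bash
python3 plan.py '[392.4,-336,120,173.4],[392.4,-336,40,173.4]'
```

```text
now [578.6 -78.3 137.8] yaw -176.89 open 0.45
{'x': 200.0, 'y': -247.2, 'z': 17.6, 'rx': -0.01, 'ry': 0.03, 'rz': 1.62} rows>= 6
{'x': 200.2, 'y': -247.1, 'z': 97.6, 'rx': -0.01, 'ry': 0.03, 'rz': 1.62} rows>= 6
```

Call:
apply_moves:
  rows:
    - {"x": 200,"y": -247,"z": 0,"rx": 0,"ry": 0.03,"rz": 1.62,"claw": 120}
    - {"x": 200,"y": -247,"z": 0,"rx": 0,"ry": 0.03,"rz": 1.62,"claw": 120}
    - {"x": 200,"y": -247,"z": 0,"rx": 0,"ry": 0.03,"rz": 1.62,"claw": 120}
    - {"x": 200,"y": -247,"z": 0,"rx": 0,"ry": 0.03,"rz": 1.62,"claw": 120}
    - {"x": 200,"y": -247,"z": 0,"rx": 0,"ry": 0.03,"rz": 1.62,"claw": 120}
    - {"x": 200,"y": -247,"z": 0,"rx": 0,"ry": 0.03,"rz": 1.62,"claw": 120}
    - {"x": 200,"y": -247,"z": 17,"rx": 0,"ry": 0.03,"rz": 1.62,"claw": 120}
    - {"x": 200,"y": -247,"z": 17,"rx": 0,"ry": 0.03,"rz": 1.62,"claw": 120}
    - {"x": 200,"y": -247,"z": 17,"rx": 0,"ry": 0.03,"rz": 1.62,"claw": 120}

```text
time_s: 36.3
position: [0.3919, -0.3346, 0.119]
tcp_rot: [[-0.993, 0.115, -0.006], [0.115, 0.993, 0.001], [0.006, 0.0, -1.0]]
force: [0.6, 0.3, 0.6]
opening: 0.527
grasp_force: 0.0
```

```bash
python3 look.py t14; python3 plan.py '[392.4,-336,40.5,173.4]';  python3 - <<'E'
from h import *
im=cv2.imread('pics/t14.png')[100:320,150:430]; cv2.imwrite('pics/c14.png',cv2.resize(im,None,fx=2.6,fy=2.6))
E
```

```text
table z 0.002085477112334644
blue [297.4 156.1] 257 zmed 81.4 rect [772.2 -66.4  59.2  39.8  89.7 773.3 -67.4]
blue [403.5 186. ] 299 zmed 84.3 rect [ 681.8 -375.3   55.9   53.7   89.8  681.6 -375.3]
red [241.2 159.1] 265 zmed 81.6 rect [763.9  99.1  59.2  39.8 -89.5 764.9  98.4]
red [391.8 244.6] 1510 zmed 7.3 rect [ 511.4 -345.8  151.2  146.8   -6.5  514.7 -344.2]
wood [382.3 248.7] 368 V 134.0 S 147.0 z 16.0 rect [ 515.3 -324.4  124.1   37.2   -6.5  504.6 -323.1]
wood [403.6 242.4] 372 V 81.0 S 146.0 z 16.1 rect [ 511.9 -385.9  124.2   36.3   -2.9  523.4 -388.2]
blue no big comp
now [ 392.  -334.7  119.2] yaw 173.43 open 0.529
{'x': -1.0, 'y': -1.2, 'z': 78.7, 'rx': -0.0, 'ry': -0.05, 'rz': 0.01} rows>= 2
```

View pics/c14.png

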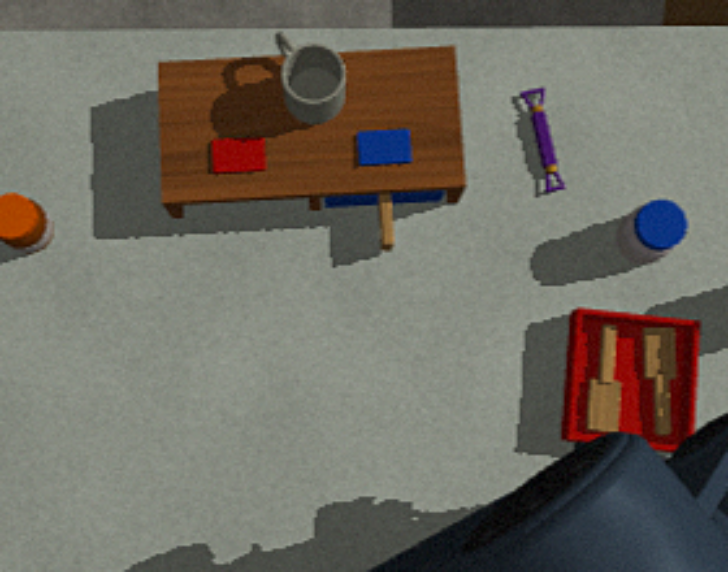

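The blue tray is home in the right bay, with only its handle showing at (387,222). Paddle A was knocked about 10 mm but still lies flat inside the red tray. I grip the red handle.

Call:
apply_moves:
  rows:
    - {"x": -1,"y": -1,"z": 30,"rx": 0,"ry": -0.05,"rz": 0,"claw": 120}
    - {"x": -1,"y": -1,"z": 55,"rx": 0,"ry": -0.05,"rz": 0,"claw": 120}
    - {"x": -1,"y": -1,"z": 78.5,"rx": 0,"ry": -0.05,"rz": 0,"claw": 120}
    - {"x": -1,"y": -1,"z": 78.5,"rx": 0,"ry": -0.05,"rz": 0,"claw": 120}
    - {"x": -1,"y": -1,"z": 78.5,"rx": 0,"ry": -0.05,"rz": 0,"claw": 255}
    - {"x": -1,"y": -1,"z": 78.5,"rx": 0,"ry": -0.05,"rz": 0,"claw": 255}
    - {"x": -1,"y": -1,"z": 78.5,"rx": 0,"ry": -0.05,"rz": 0,"claw": 255}
    - {"x": -1,"y": -1,"z": 78.5,"rx": 0,"ry": -0.05,"rz": 0,"claw": 255}
    - {"x": -1,"y": -1,"z": 78.5,"rx": 0,"ry": -0.05,"rz": 0,"claw": 255}
    - {"x": -1,"y": -1,"z": 78.5,"rx": 0,"ry": -0.05,"rz": 0,"claw": 255}

```text
time_s: 37.6
position: [0.3917, -0.3364, 0.0408]
tcp_rot: [[-0.993, 0.116, -0.001], [0.116, 0.993, -0.0], [0.0, -0.0, -1.0]]
force: [-0.1, 0.2, 5.6]
opening: 0.16
grasp_force: 30.0
```

```bash
python3 plan.py '[410,-200,40,176],[425,-60,40,180],[440,60,40,183.2],[445,81.2,40,183.2]'
```

```text
now [ 391.7 -336.4   40.8] yaw 173.35 open 0.16
{'x': -2.4, 'y': 137.6, 'z': 0.7, 'rx': -0.0, 'ry': -0.0, 'rz': -0.44} rows>= 3
{'x': -1.1, 'y': 278.4, 'z': 0.7, 'rx': -0.0, 'ry': -0.0, 'rz': -1.11} rows>= 5
{'x': -2.1, 'y': 399.3, 'z': 0.6, 'rx': -0.0, 'ry': -0.0, 'rz': -1.64} rows>= 7
{'x': -4.6, 'y': 420.9, 'z': 0.6, 'rx': -0.0, 'ry': -0.0, 'rz': -1.64} rows>= 7
```

Call:
apply_moves:
  rows:
    - {"x": 0,"y": 8,"z": 0,"rx": 0,"ry": 0,"rz": 0,"claw": 255}
    - {"x": 0,"y": 22,"z": 0,"rx": 0,"ry": 0,"rz": -0.08,"claw": 255}
    - {"x": -1,"y": 42,"z": 0,"rx": 0,"ry": 0,"rz": -0.15,"claw": 255}
    - {"x": -1,"y": 64,"z": 0,"rx": 0,"ry": 0,"rz": -0.24,"claw": 255}
    - {"x": -1,"y": 86,"z": 0,"rx": 0,"ry": 0,"rz": -0.33,"claw": 255}
    - {"x": -1,"y": 108,"z": 0,"rx": 0,"ry": 0,"rz": -0.42,"claw": 255}
    - {"x": -1,"y": 130,"z": 0,"rx": 0,"ry": 0,"rz": -0.5,"claw": 255}
    - {"x": -1,"y": 152,"z": 0,"rx": 0,"ry": 0,"rz": -0.6,"claw": 255}
    - {"x": -1,"y": 174,"z": 0,"rx": 0,"ry": 0,"rz": -0.7,"claw": 255}
    - {"x": -1,"y": 196,"z": 0,"rx": 0,"ry": 0,"rz": -0.8,"claw": 255}

```text
time_s: 38.85
position: [0.4163, -0.1415, 0.0407]
tcp_rot: [[-0.999, 0.033, 0.002], [0.033, 0.999, -0.002], [-0.002, -0.002, -1.0]]
force: [0.4, -5.5, 6.0]
opening: 0.159
grasp_force: 30.1
```

```bash
python3 plan.py '[440,60,40.6,183.2],[445,81.2,40.6,183.2]'
```

```text
now [ 416.3 -141.5   40.7] yaw 178.13 open 0.159
{'x': -17.1, 'y': 202.2, 'z': -0.1, 'rx': -0.02, 'ry': 0.02, 'rz': -0.85} rows>= 4
{'x': -21.4, 'y': 223.6, 'z': -0.2, 'rx': -0.02, 'ry': 0.02, 'rz': -0.85} rows>= 4
```

Call:
apply_moves:
  rows:
    - {"x": -2,"y": 24,"z": 0,"rx": 0,"ry": 0,"rz": -0.09,"claw": 255}
    - {"x": -4,"y": 48,"z": 0,"rx": 0,"ry": 0,"rz": -0.18,"claw": 255}
    - {"x": -6,"y": 72,"z": 0,"rx": 0,"ry": 0,"rz": -0.27,"claw": 255}
    - {"x": -8,"y": 96,"z": 0,"rx": 0,"ry": 0,"rz": -0.36,"claw": 255}
    - {"x": -10,"y": 120,"z": 0,"rx": 0,"ry": 0,"rz": -0.46,"claw": 255}
    - {"x": -12,"y": 144,"z": 0,"rx": 0,"ry": 0,"rz": -0.56,"claw": 255}
    - {"x": -15,"y": 168,"z": 0,"rx": 0,"ry": 0,"rz": -0.66,"claw": 255}
    - {"x": -17,"y": 190,"z": 0,"rx": 0,"ry": 0,"rz": -0.76,"claw": 255}
    - {"x": -19,"y": 207,"z": 0,"rx": 0,"ry": 0,"rz": -0.83,"claw": 255}
    - {"x": -21,"y": 216,"z": 0,"rx": 0,"ry": 0,"rz": -0.83,"claw": 255}

```text
time_s: 40.1
position: [0.4414, 0.0745, 0.0408]
tcp_rot: [[-0.998, -0.055, -0.004], [-0.055, 0.998, 0.0], [0.004, 0.0, -1.0]]
force: [-3.0, -7.9, 8.9]
opening: 0.158
grasp_force: 30.3
```

Call:
apply_moves:
  rows:
    - {"x": 0,"y": 0,"z": 0,"rx": 0,"ry": 0,"rz": 0,"claw": 255}
    - {"x": 0,"y": 0,"z": 0,"rx": 0,"ry": 0,"rz": 0,"claw": 255}

```text
time_s: 40.35
position: [0.4417, 0.0749, 0.0408]
tcp_rot: [[-0.998, -0.055, -0.003], [-0.055, 0.998, 0.001], [0.002, 0.001, -1.0]]
force: [0.4, 2.2, 8.0]
opening: 0.155
grasp_force: 30.0
```

```bash
python3 edge.py red t15; python3 plan.py '[490,83.7,40.6,183.2],[672,93.8,40.6,183.2]'
```

```text
yaw from front 3.01 front x at mid 635.2 y range 8.4 152.3
front corner y 17.4 152.3
now [441.7  74.9  40.7] yaw -176.85 open 0.155
{'x': -48.7, 'y': 6.1, 'z': 0.0, 'rx': 0.01, 'ry': -0.02, 'rz': -0.01} rows>= 1
{'x': -231.0, 'y': 6.2, 'z': -0.4, 'rx': 0.01, 'ry': -0.02, 'rz': -0.01} rows>= 4
```

Call:
apply_moves:
  rows:
    - {"x": -6,"y": 2,"z": 0,"rx": 0,"ry": 0,"rz": 0,"claw": 255}
    - {"x": -16,"y": 4,"z": 0,"rx": 0,"ry": 0,"rz": 0,"claw": 255}
    - {"x": -28,"y": 6,"z": -0.1,"rx": 0,"ry": 0,"rz": 0,"claw": 255}
    - {"x": -40,"y": 7,"z": -0.1,"rx": 0,"ry": 0,"rz": 0,"claw": 255}
    - {"x": -52,"y": 7,"z": -0.1,"rx": 0,"ry": 0,"rz": 0,"claw": 255}
    - {"x": -60,"y": 7,"z": -0.1,"rx": 0,"ry": 0,"rz": 0,"claw": 255}
    - {"x": -60,"y": 7,"z": -0.1,"rx": 0,"ry": 0,"rz": 0,"claw": 255}

```text
time_s: 41.28
position: [0.4942, 0.0854, 0.0403]
tcp_rot: [[-0.998, -0.057, -0.018], [-0.057, 0.998, 0.001], [0.018, 0.002, -1.0]]
force: [-9.5, 0.6, 13.3]
opening: 0.157
grasp_force: 30.0
```

```bash
python3 edge.py red t16; python3 plan.py '[550,87,40.6,183.2],[672,93.8,40.6,183.2]'
```

```text
yaw from front 3.32 front x at mid 687.3 y range 20.3 162.4
front corner y 26.4 162.4
now [494.3  85.4  40.3] yaw -176.75 open 0.159
{'x': -55.7, 'y': -1.5, 'z': -1.3, 'rx': 0.02, 'ry': -0.17, 'rz': 0.01} rows>= 1
{'x': -177.9, 'y': -1.6, 'z': -3.5, 'rx': 0.02, 'ry': -0.17, 'rz': 0.01} rows>= 3
```

Call:
apply_moves:
  rows:
    - {"x": -10,"y": -1.5,"z": -0.3,"rx": 0,"ry": -0.08,"rz": 0,"claw": 255}
    - {"x": -22,"y": -1.5,"z": -0.4,"rx": 0,"ry": -0.08,"rz": 0,"claw": 255}
    - {"x": -34,"y": -1.5,"z": -0.6,"rx": 0,"ry": -0.08,"rz": 0,"claw": 255}
    - {"x": -46,"y": -1.5,"z": -0.8,"rx": 0,"ry": -0.08,"rz": 0,"claw": 255}
    - {"x": -56,"y": -1.5,"z": -0.9,"rx": 0,"ry": -0.08,"rz": 0,"claw": 255}
    - {"x": -56,"y": -1.5,"z": -0.9,"rx": 0,"ry": -0.08,"rz": 0,"claw": 255}

```text
time_s: 42.08
position: [0.5546, 0.0867, 0.0403]
tcp_rot: [[-0.998, -0.056, -0.001], [-0.056, 0.998, 0.002], [0.001, 0.002, -1.0]]
force: [-3.7, 1.2, 2.7]
opening: 0.155
grasp_force: 30.0
```

```bash
python3 plan.py '[620,90.9,40.6,183.2],[672,93.8,40.6,183.2]'
```

```text
now [554.6  86.7  40.3] yaw -176.8 open 0.155
{'x': -65.5, 'y': 0.6, 'z': -0.4, 'rx': 0.02, 'ry': -0.01, 'rz': 0.0} rows>= 2
{'x': -117.6, 'y': 0.6, 'z': -0.5, 'rx': 0.02, 'ry': -0.01, 'rz': 0.0} rows>= 2
```

Call:
apply_moves:
  rows:
    - {"x": -10,"y": 0.6,"z": 0,"rx": 0,"ry": 0,"rz": 0,"claw": 255}
    - {"x": -22,"y": 0.6,"z": 0,"rx": 0,"ry": 0,"rz": 0,"claw": 255}
    - {"x": -34,"y": 0.6,"z": -0.1,"rx": 0,"ry": 0,"rz": 0,"claw": 255}
    - {"x": -46,"y": 0.6,"z": -0.1,"rx": 0,"ry": 0,"rz": 0,"claw": 255}
    - {"x": -58,"y": 0.6,"z": -0.2,"rx": 0,"ry": 0,"rz": 0,"claw": 255}
    - {"x": -70,"y": 0.6,"z": -0.2,"rx": 0,"ry": 0,"rz": 0,"claw": 255}
    - {"x": -80,"y": 0.6,"z": -0.2,"rx": 0,"ry": 0,"rz": 0,"claw": 255}
    - {"x": -80,"y": 0.6,"z": -0.2,"rx": 0,"ry": 0,"rz": 0,"claw": 255}

```text
time_s: 43.08
position: [0.6405, 0.0903, 0.0423]
tcp_rot: [[-0.998, -0.055, 0.011], [-0.055, 0.999, 0.001], [-0.011, 0.0, -1.0]]
force: [0.6, -0.1, -4.3]
opening: 0.156
grasp_force: 30.0
```

```bash
python3 plan.py '[664,93.3,40.6,183.2],[673,93.8,40.6,183.2]'
```

```text
now [640.5  90.3  42.3] yaw -176.87 open 0.156
{'x': -23.6, 'y': 1.7, 'z': 1.9, 'rx': 0.0, 'ry': 0.1, 'rz': -0.01} rows>= 1
{'x': -32.6, 'y': 1.7, 'z': 2.0, 'rx': 0.0, 'ry': 0.1, 'rz': -0.01} rows>= 1
```

Call:
apply_moves:
  rows:
    - {"x": 0,"y": 1,"z": 1.6,"rx": 0,"ry": 0.1,"rz": 0,"claw": 255}
    - {"x": -4,"y": 1.5,"z": 1.8,"rx": 0,"ry": 0.1,"rz": 0,"claw": 255}
    - {"x": -10,"y": 1.7,"z": 1.8,"rx": 0,"ry": 0.1,"rz": 0,"claw": 255}
    - {"x": -16,"y": 1.7,"z": 1.9,"rx": 0,"ry": 0.1,"rz": 0,"claw": 255}
    - {"x": -22,"y": 1.7,"z": 1.9,"rx": 0,"ry": 0.1,"rz": 0,"claw": 255}
    - {"x": -25,"y": 1.7,"z": 1.9,"rx": 0,"ry": 0.1,"rz": 0,"claw": 255}
    - {"x": -25,"y": 1.7,"z": 1.9,"rx": 0,"ry": 0.1,"rz": 0,"claw": 255}

```text
time_s: 43.95
position: [0.6638, 0.0936, 0.0406]
tcp_rot: [[-0.998, -0.055, -0.003], [-0.055, 0.999, 0.0], [0.003, 0.0, -1.0]]
force: [-4.0, -0.1, 3.4]
opening: 0.157
grasp_force: 30.0
```

Call:
apply_moves:
  rows:
    - {"x": -3,"y": 0,"z": 0,"rx": 0,"ry": 0,"rz": 0,"claw": 255}
    - {"x": -5,"y": 0,"z": 0,"rx": 0,"ry": 0,"rz": 0,"claw": 255}
    - {"x": -7,"y": 0,"z": 0,"rx": 0,"ry": 0,"rz": 0,"claw": 255}
    - {"x": -8,"y": 0,"z": 0,"rx": 0,"ry": 0,"rz": 0,"claw": 255}
    - {"x": -8,"y": 0,"z": 0,"rx": 0,"ry": 0,"rz": 0,"claw": 255}

```text
time_s: 44.58
position: [0.6709, 0.0939, 0.0407]
tcp_rot: [[-0.998, -0.055, -0.004], [-0.055, 0.999, 0.0], [0.004, 0.0, -1.0]]
force: [-6.4, 0.3, 5.2]
opening: 0.155
grasp_force: 30.0
```

Call:
apply_moves:
  rows:
    - {"x": -1,"y": 0,"z": 0,"rx": 0,"ry": 0,"rz": 0,"claw": 255}
    - {"x": -2,"y": 0,"z": 0,"rx": 0,"ry": 0,"rz": 0,"claw": 255}
    - {"x": -2,"y": 0,"z": 0,"rx": 0,"ry": 0,"rz": 0,"claw": 255}

```text
time_s: 44.95
position: [0.6728, 0.094, 0.0406]
tcp_rot: [[-0.998, -0.055, -0.005], [-0.055, 0.999, 0.0], [0.005, 0.0, -1.0]]
force: [-6.3, 0.7, 5.1]
opening: 0.157
grasp_force: 30.0
```

Call:
apply_moves:
  rows:
    - {"x": -1,"y": 0,"z": 0,"rx": 0,"ry": 0,"rz": 0,"claw": 255}
    - {"x": -2,"y": 0,"z": 0,"rx": 0,"ry": 0,"rz": 0,"claw": 255}
    - {"x": -2,"y": 0,"z": 0,"rx": 0,"ry": 0,"rz": 0,"claw": 255}

```text
time_s: 45.32
position: [0.6739, 0.0941, 0.0406]
tcp_rot: [[-0.998, -0.055, -0.007], [-0.055, 0.998, 0.0], [0.007, 0.0, -1.0]]
force: [-7.3, -0.4, 5.7]
opening: 0.155
grasp_force: 30.0
```

Call:
apply_moves:
  rows:
    - {"x": -1,"y": 0,"z": 0,"rx": 0,"ry": 0,"rz": 0,"claw": 255}
    - {"x": -2,"y": 0,"z": 0,"rx": 0,"ry": 0,"rz": 0,"claw": 255}
    - {"x": -2,"y": 0,"z": 0,"rx": 0,"ry": 0,"rz": 0,"claw": 255}

```text
time_s: 45.7
position: [0.674, 0.0941, 0.0406]
tcp_rot: [[-0.998, -0.055, -0.011], [-0.055, 0.998, -0.0], [0.011, 0.0, -1.0]]
force: [-11.6, -1.6, 10.2]
opening: 0.16
grasp_force: 30.0
```

It is home at 674.0. Release, lift and retreat.

Call:
apply_moves:
  rows:
    - {"x": 2,"y": 0,"z": 0,"rx": 0,"ry": 0,"rz": 0,"claw": 255}
    - {"x": 2,"y": 0,"z": 0,"rx": 0,"ry": 0,"rz": 0,"claw": 140}
    - {"x": 2,"y": 0,"z": 0,"rx": 0,"ry": 0,"rz": 0,"claw": 140}
    - {"x": 2,"y": 0,"z": 0,"rx": 0,"ry": 0,"rz": 0,"claw": 140}
    - {"x": 2,"y": 0,"z": -30,"rx": 0,"ry": 0,"rz": 0,"claw": 140}
    - {"x": 2,"y": 0,"z": -70,"rx": 0,"ry": 0,"rz": 0,"claw": 140}
    - {"x": 50,"y": 0,"z": -105,"rx": 0,"ry": 0,"rz": 0,"claw": 140}
    - {"x": 110,"y": 20,"z": -115,"rx": 0,"ry": 0,"rz": 0,"claw": 140}
    - {"x": 160,"y": 60,"z": -120,"rx": 0,"ry": 0,"rz": 0,"claw": 140}
    - {"x": 200,"y": 110,"z": -130,"rx": 0,"ry": 0,"rz": 0,"claw": 140}

```text
time_s: 46.95
position: [0.4741, 0.1894, 0.1705]
tcp_rot: [[-0.999, -0.052, -0.003], [-0.052, 0.999, 0.0], [0.003, 0.001, -1.0]]
force: [0.7, 0.2, 0.4]
opening: 0.452
grasp_force: 0.0
```

Call:
apply_moves:
  rows:
    - {"x": 30,"y": 60,"z": -20,"rx": 0,"ry": 0,"rz": 0,"claw": 140}
    - {"x": 30,"y": 120,"z": -20,"rx": 0,"ry": 0,"rz": 0,"claw": 140}
    - {"x": 30,"y": 150,"z": -20,"rx": 0,"ry": 0,"rz": 0,"claw": 140}
    - {"x": 30,"y": 150,"z": -20,"rx": 0,"ry": 0,"rz": 0,"claw": 140}
    - {"x": 30,"y": 150,"z": -20,"rx": 0,"ry": 0,"rz": 0,"claw": 140}

```text
time_s: 47.58
position: [0.4376, 0.3368, 0.1901]
tcp_rot: [[-0.998, -0.055, -0.003], [-0.055, 0.998, -0.0], [0.003, -0.0, -1.0]]
force: [-0.0, -0.2, -0.4]
opening: 0.455
grasp_force: 0.0
```

```bash
python3 - <<'E'
from m import *
im,d=grab('top','t17'); W=pts('top',d)*1000
hsv=cv2.cvtColor(im,cv2.COLOR_RGB2HSV).astype(int); H,S,V=[hsv[...,i] for i in range(3)]
h=(H>8)&(H<25)&(S>70)&(abs(W[...,2]-49)<6)
for q,c in comps(h,15):
    r=rect(q,.05)[0]; print(c.round(),r)
for n,t in(('blue',(773,-67)),('red',(764.2,99))):
    print(n,[(np.array(t)+x*np.array([np.cos(np.radians(3.25)),np.sin(np.radians(3.25))])).round(1) for x in(-107,-92,-50)])
cv2.imwrite('pics/c17.png',cv2.resize(im[100:320,150:430,::-1],None,fx=2.6,fy=2.6))
E
```

```text
[487. 176.] [ 719.6 -638.   153.   148.3   89.8  718.2 -638. ]
[298. 184.] [698.  -71.1  59.2  13.2   4.1 697.1 -71.1]
[161. 188.] [688.3 345.3  56.9  35.3 -43.1 685.7 340.8]
[243. 187.] [687.9  94.   61.8  13.5   5.2 688.1  94.1]
blue [array([666.2, -73.1]), array([681.1, -72.2]), array([723.1, -69.8])]
red [array([657.4,  92.9]), array([672.3,  93.8]), array([714.3,  96.2])]
```

View pics/c17.png

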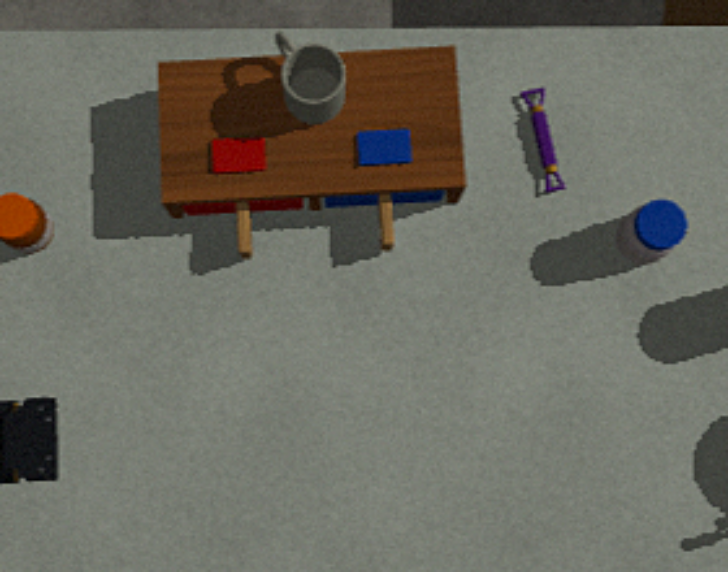

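Both trays are home, with their handles at (387,222) and (243,228) below their own tags. Both handles measure within 2 mm of the home pose, and nothing else moved.

```bash
python3 -c "
from rig import hand_in; print(hand_in())"
```

```text
the job is handed in; nothing more can be done
None
```

I handed the job in at about 48 s: both loop tools are in the blue tray, both paddles are in the red tray, and each tray sits home in the bay below its own tag, though the tray ends lifted about 1–2 mm for a moment as they slid in before I set them back down.

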